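# Clamp a batten in the drilling jig with its eccentric knob

### The arm

A 7-joint arm with a two-finger parallel gripper is mounted at the origin on the work surface. World frame = base frame: x ahead of the robot, y to its left, z up, the work surface at z = 0. Lengths are in mm, angles in rad, forces in N, time in s.
With the tool pointing down it reaches from about 400 to 925 mm from the base axis. Payload 4.1 kg.
Tool frame: the origin (TCP) lies at the very end of the fingers, on their centre line; the grasp point (between the pads) lies 19 mm behind it (tcp_to_grasp is the distance from the TCP to the grasp point, in mm); x points along the fingers, y is the direction in which the jaws open and shut, and the axes are right-handed (so a half turn about x gives the same grasp; the last joint's range is limited). The gripper opens to 85 mm and grips with 20 to 120 N. Pads are 22 mm wide; open, the fingers measure 114 mm over their backs; the gripper's body (76 mm by 85 mm) begins 54 mm behind the grasp point. The pads swing forward as they close: fully open they stand 13 mm farther back than shut.
Start: joints at [-1.314, 0.398, 0.045, 1.537, -0.019, 1.207, -0.051], TCP at [226.402, 609.332, 231.347] pointing down, gripper open.
Joint ranges: [-2.82, 2.82], [-0.49, 2.23], [-1.37, 1.46], [0, 2.46], [-1.36, 4.5], [0.23, 2], [-2.94, 2.94]. Speed limits (rad/s): [2.57, 2.57, 3.14, 3.14, 3.14, 3.14, 3.14].

### API

Orientations are given as a unit quaternion [w, x, y, z].
In Python, from bench import state, get_image, camera_info, sign_off, find_in, trace, tip_of, tcp_to_grasp gives the robot as it stands. The module is installed in compiled form; this text tells all that it offers.
- The arm moves only by the tool jog_arm, never from a script. Its argument "motion" is a list of rows, each a list of 7 numbers: the turn, a rotation vector about the tool's x, y, z in rad, then the shift along the tool's x, y, z in mm, then the finger opening in mm, from 0 to 85.4. A call has 1 to 8 rows; each row is the pose to reach, as a shift and turn from the pose measured when the call began, along the tool's axes at that moment; what a row does not reach only later rows make up. A row lasts 1/12 s, in which the tool goes at most 41.7 mm and 7.16 degrees, less where a joint would pass 70% of its speed; a pose out of reach is approached as far as the arm can. A call with a gripper value outside its range is refused whole. The fingers move at their own pace and stop on an object; "newtons" is the grip in N (left out, the last holds). Time passes only in rows, so rows that repeat a pose let the fingers close. It gives the time, the measured TCP pose, the force and the opening at its end, in the units of the state.
- state(): the state, without advancing time (a new reading comes with each control period).
- get_image(name): name is "side" or "top" or "wrist"; returns the picture (420x560x3 uint8, red, green, blue); there is no depth.
- camera_info(name): a dict with "vfov" (degrees; the focal length in pixels is half the picture's height over the tangent of half this angle, whatever the lens; pixels are square), "cx", "cy" (the principal point, pixels), "D" ([k1, k2, p1, p2, k3] as OpenCV has them; the pictures are not rectified), "rvec" (rotation vector, rad) and "tvec" (3), from world to camera coordinates, as OpenCV has them. Camera axes: x right, y down, z forward; pixel columns grow to the right and rows downward; lengths in mm; the calibration is good to about 2 mm. A picture is of the moment at which its call begins: read the wrist's pose just before it. camera_info takes no time and is no camera call; for the wrist camera it gives the pose at the moment of the call.
- sign_off(): hands the job in, once; it reports no verdict.
Trained networks look in the newest picture that a camera, given by its name, has taken for a name from the list of things; names that differ only in an ending like _2 or _b are one class to them, and where a whole thing is asked for, a point or a joint stands for the part that bears it (a point fixed in the world has none). Each returns a list of dicts, best first, with "p" (0 to 1); they miss things now and then, are a little off and sometimes report something else, mostly with a low value. They report only what shows in the picture. A call takes as long as a camera call. They do not tell look-alikes from the thing itself.
- find_in(query, camera): "extent" ([left, top, right, bottom] in pixels, round what is visible of it).
- trace(query, camera): "pixels" (420x560 bool, what is visible of it) and "extent" ([left, top, right, bottom] in pixels, round what is visible of it).
- tip_of(query, camera): "at" ([column, row] in pixels: a listed point, or the origin of a listed thing).
The state is a dict: "t": time; "joint_pos": joint angles; "qvel": joint speeds; "joint_torque": joint torques, N m; "tool_pos": TCP position; "tool_rot": TCP orientation; "force": force on the tool from outside, world axes, zero at the start; "torque": the same for the moment, N m; "width": finger opening in mm.
Only numpy, scipy, OpenCV 4.12 (cv2) and the standard library are available. Lean on these libraries where they do the work, as an engineer would, in place of code of your own. Each camera call takes 0.05 s, during which the arm holds its last target.

### The job

Lay the light wooden batten flat in the channel of the grey drilling jig, between the blue fence and the yellow eccentric, and slide it forward until its end butts against the aluminium stop. Then swing the eccentric's black handle round until the yellow lobe bears firmly on the batten and pinches it against the fence, about 20 N, well short of 45 N so the soft wood is not marked. Push gently throughout, let go, and leave everything else on the bench where it is.

Things in the scene. Friction and masses are not known exactly. Their poses are not given: they have to be found in the camera images.
- batten: Light wooden batten with two darker stripes along its top, a plain bar 160 long (its x), 40 wide (y), 36 high (z), about 0.12 kg. Origin: centre of its underside. Either end may go to the stop.
- jig: Fixed grey board 260 x 220 x 18 mm (x, y, z); origin: centre of its underside. The batten lies on its top, z = 18, along x, in a channel between a blue fence (-y side), a yellow eccentric (+y side) and an aluminium stop (+x end). Lying against the stop, the batten's origin is at x = -5.
- channel (a point): Middle of the channel on the board's top: jig x = -5, y = -20, z = 18, axes as the jig. Blue fence bar: 130 long (x -55 to 75 from here), 18 thick, 16 high above the board; its face towards +y is set by hand 22 to 28 mm to the -y side and not measured; backed by rubber, it gives about 1 mm per 30 N. When open, the eccentric's edge is 25 to 27 mm to the +y side.
- stop (a point): Top middle of the stop's face, 20 above the board, at jig x = 75, y = -20; the face looks to -x and is 56 wide (y). The batten's end butts here.
- clamp: Fixed vertical pivot of the eccentric; origin on its axis at the board's top, jig x = 30, y = 23; axes as the jig. The eccentric on it: yellow disc of radius 26, centre 10 off the pivot, 2 to 16 above the board (black dot: its lobe), under a steel hub of radius 11 up to 24 above the board, and a flat steel arm 14 wide with an upright black handle.
- cam (a joint): Angle of the eccentric, rad: 0 open, growing anticlockwise from above, at most 2.3; starts 0 to 0.35. In the jig's frame the arm points 0.524 + angle from +x towards +y; the disc's centre lies at 1.833 + angle from the pivot. First the lobe pushes the batten over to the fence; it bears at 1.2 to 1.85, depending on the fence. Then the squeeze rises about 25 N per 0.1 rad.
- handle (a point): Top centre of the upright round black handle, diameter 18, 80 mm from the pivot axis, from 24 to 63 above the board (top 81 above the bench). It turns with the arm only. The knob is stiff and stays as left: turning it free takes 2 to 3 N sideways here; every 10 N of squeeze adds 3 to 5.5 N, as friction varies.
- dark_offcut: Bystander: dark wooden offcut, 90 x 40 x 36 mm; leave it.
- glue: Bystander: white glue bottle, 52 across, 150 high; leave it.
- screws: Bystander: jar of diameter 60, 70 high; leave it.
- sander: Bystander: cork sanding block 100 x 60 x 22 mm; leave it.
- driver: Bystander: screwdriver with orange handle, lying on the bench; leave it.
- tape: Bystander: yellow tape measure 70 x 35 x 62 mm; leave it.
- mallet: Bystander: mallet with a wooden handle, lying on the bench; leave it.
Not all that is in view belongs to the job. What is shaped like the batten but purple is not meant.

How it is judged (in metres and radians):
On the way, in this order (a step that is already met when the one before it is completed fails the run):
1. the batten lies flat in the channel on the board, its end against the stop (x of batten in the frame of jig above -0.0075 m and z of batten in the frame of jig between 0.015 and 0.0205 m and y of batten in the frame of jig between -0.033 and -0.007 m and angle between the x axis of batten and the x axis of jig, either way round below 0.04 rad), for 0.1 s.
2. the lobe bears on the batten with more than 10 N (contact force between clamp and batten above 10 N), for 0.2 s.
At the end, for the whole second after the job is handed in: The batten lies flat on the board in the channel (its underside within 3 mm of the board's top), within 0.04 rad of the jig's x, its end within 2.5 mm of the stop; the eccentric presses on it with 10 to 45 N and both are at rest (all of step 1 and contact force between clamp and batten between 10 and 45 N and linear speed of batten below 0.01 m/s and velocity of joint cam between -0.05 and 0.05 rad/s); the robot touches nothing.
It fails at once if the eccentric squeezes the batten with more than 45 N (contact force between clamp and batten above 45 N).
It fails at once if the batten is pressed against the jig's board or stop with more than 45 N (contact force between batten and jig above 45 N).
It fails at once if a bystander (dark offcut, glue bottle, jar, sanding block, screwdriver, tape measure or mallet) is moved more than 20 mm (distance of any of dark_offcut, glue, screws, sander, driver, tape, mallet from where it was at the start of the episode above 0.02 m).
It also fails if it takes over 72 s, if anything falls off the work surface, if the arm or the gripper's body presses on something with over 40 N, if the wrist force passes 120 N, or if a joint passes its speed limit or range.

## Working session

There is one attempt and no reset: what is moved stays moved. The work goes in short steps, Python scripts to look and compute and a tool call to move; the robot and the scene stay as the last step left them, time stands still between calls to the robot, and variables do not carry over. Pictures are saved under pics/ and viewed, and the job is handed in when it is done.

Besides the shell and the picture viewer there is one more tool, called after "Call:" as name(argument=value, ...) on one line, values as JSON. jog_arm: Moves the arm, as the interface text tells. Its arguments: {"type":"object","properties":{"motion":{"type":"array","items":{"type":"array","items":{"type":"number"}}},"newtons":{"type":"number"}},"required":["motion"]}

```bash
mkdir -p pics
python3 - <<'E'
from bench import *
import cv2
print(state())
for n in ["side","top","wrist"]:
    im=get_image(n); cv2.imwrite(f"pics/a_{n}.png",im[:,:,::-1]); print(n,camera_info(n))
    for q in ["batten","jig","handle","clamp"]:
        print(q,[(round(d['p'],2),[int(v) for v in d['extent']]) for d in find_in(q,n)][:3])
    for q in ["batten","jig","handle","channel","stop","clamp"]:
        print(q,[(round(d['p'],2),[round(float(v),1) for v in d['at']]) for d in tip_of(q,n)][:3])
E
```

```text
{'t': 0.0, 'joint_pos': array([-1.31401283,  0.39922196,  0.04506631,  1.53788408, -0.01869433,
        1.20692849, -0.05069045]), 'qvel': array([ 0.00108469,  0.00053944, -0.00108918,  0.00026745,  0.00036782,
       -0.00059092, -0.00127599]), 'joint_torque': array([-5.54591570e-04, -4.75111163e+01,  1.36408433e+00, -2.54226047e+01,
        1.15379377e-02,  9.44472326e-03, -7.21368139e-06]), 'tool_pos': array([226.18646584, 608.68619074, 230.24297112]), 'tool_rot': array([ 0.69588234,  0.1243827 ,  0.69602445, -0.12580412]), 'force': array([-0.16630806, -0.25265213,  0.19400895]), 'torque': array([-0.02439275, -0.02991336,  0.02492428]), 'width': 85.33144804589142}
side {'vfov': 51.42565038385398, 'cx': 272.46641063757374, 'cy': 212.19960427804645, 'D': array([0.00706724, 0.        , 0.        , 0.        , 0.        ]), 'rvec': array([ 1.97560871, -0.81689826,  0.45004303]), 'tvec': array([-360.20186278,  283.15428483,  984.56395345])}
batten [(0.83, [317, 254, 369, 308]), (0.76, [377, 271, 451, 302]), (0.62, [250, 265, 287, 324])]
jig [(0.85, [203, 201, 306, 260]), (0.43, [196, 1
[... 916 characters left out ...]
 184, 255, 221]), (0.29, [215, 171, 300, 270])]
batten [(0.97, [392.0, 224.7]), (0.88, [359.3, 292.6]), (0.75, [434.7, 193.6])]
jig [(0.69, [256.9, 221.2])]
handle [(0.73, [226.0, 183.1]), (0.53, [166.8, 259.4])]
channel [(0.65, [266.4, 224.8])]
stop [(0.67, [261.4, 190.1])]
clamp [(0.57, [247.9, 214.1])]
wrist {'vfov': 64.40115758245655, 'cx': 281.5939517558225, 'cy': 211.83687453774414, 'D': array([0.00454326, 0.        , 0.        , 0.        , 0.        ]), 'rvec': array([-2.3602216 , -1.64223534, -0.25649856]), 'tvec': array([-650.72403486,  -40.46487394,  380.83510327])}
batten []
jig [(0.48, [77, 413, 85, 417])]
handle []
clamp []
batten []
jig []
handle []
channel []
stop []
clamp []
```

Run:
```python
import cv2
for n,(a,b,c,d) in {"side":(180,150,470,345),"top":(200,110,480,330)}.items():
    im=cv2.imread(f"pics/a_{n}.png"); 
    cv2.imwrite(f"pics/a_{n}_z.png",cv2.resize(im[b:d,a:c],None,fx=2.7,fy=2.7,interpolation=cv2.INTER_CUBIC))
```

```text
(no output)
```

View pics/a_side_z.png

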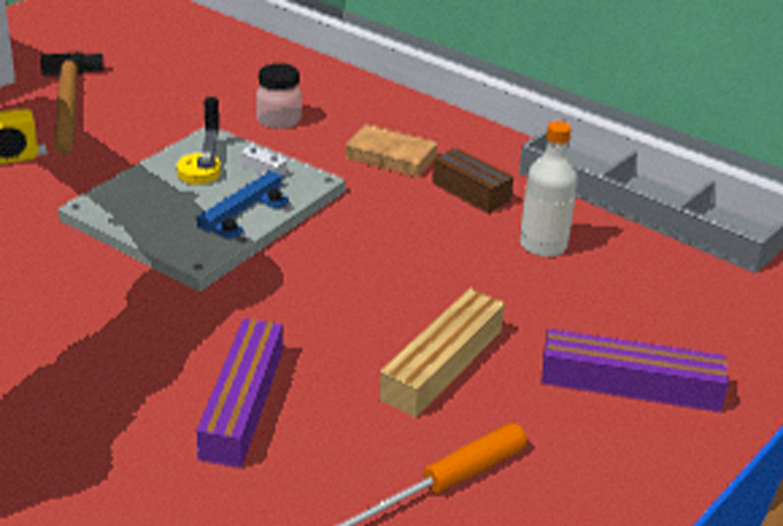

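View pics/a_top_z.png

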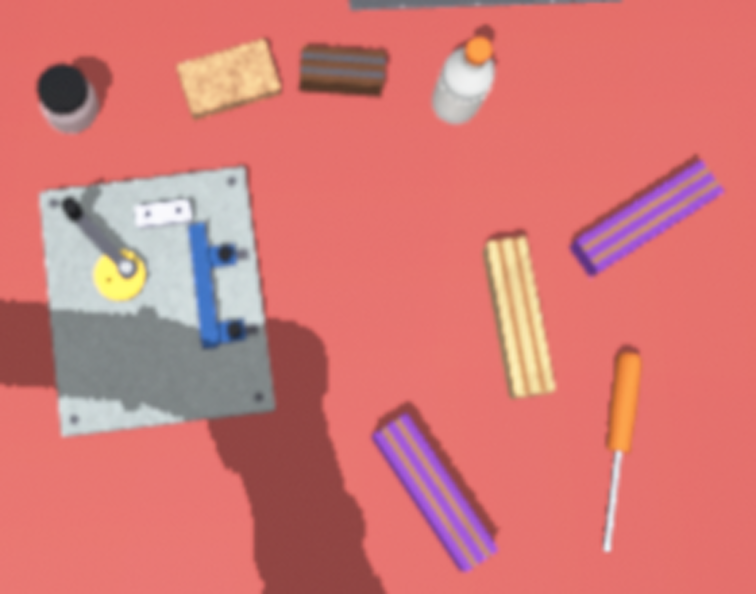

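View pics/a_top.png

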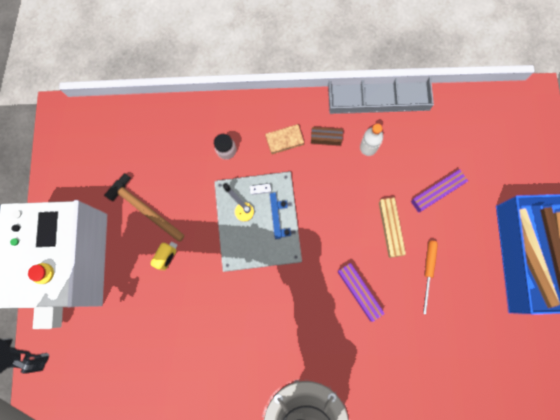

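The two views show the plain wooden batten at about (391,227) in the top view, with two purple look-alikes at (440,190) and (361,292). The jig is at about (257,222), and its handle tip is near (226,186). Next I'll fit the poses.

```bash
cat > h.py <<'E'
import numpy as np, cv2
from bench import *
from scipy.optimize import minimize, least_squares
from scipy.spatial.transform import Rotation as R
def KD(ci):
    f=210/np.tan(np.radians(ci['vfov'])/2)
    return np.array([[f,0,ci['cx']],[0,f,ci['cy']],[0,0,1.]]),np.array(ci['D'],float)
def proj(ci,P):
    K,D=KD(ci); return cv2.projectPoints(np.asarray(P,float).reshape(-1,1,3),np.array(ci['rvec']),np.array(ci['tvec']),K,D)[0].reshape(-1,2)
def ray(ci,uv,z):
    K,D=KD(ci); n=cv2.undistortPoints(np.array(uv,float).reshape(-1,1,2),K,D).reshape(-1,2)
    Rm=cv2.Rodrigues(np.array(ci['rvec']))[0]; c=-Rm.T@np.array(ci['tvec'])
    d=np.c_[n,np.ones(len(n))]@Rm
    return c+d*((z-c[2])/d[:,2])[:,None]
def box(x,y,yaw,L,W,z0,z1):
    c,s=np.cos(yaw),np.sin(yaw); P=[]
    for z in(z0,z1):
        for a,b in((1,1),(1,-1),(-1,-1),(-1,1)):
            u,v=a*L/2,b*W/2; P.append([x+c*u-s*v,y+s*u+c*v,z])
    return np.array(P)
def fitbox(masks,x0,dims):
    # masks {cam:(ci,bool)}; soft IoU with 8x supersampled hull
    def cost(p):
        t=0
        for ci,m in masks.values():
            h=cv2.convexHull(proj(ci,box(*p,*dims)).astype(np.float32)).reshape(-1,2)
            S=4; im=np.zeros((420*S,560*S),np.uint8)
            cv2.fillPoly(im,[np.round((h+.5)*S*16-8).astype(np.int32)],1,shift=4)
            im=cv2.resize(im.astype(np.float32),(560,420),interpolation=cv2.INTER_AREA)
            t+=np.abs(im-m).sum()/m.sum()
        return t
    best=minimize(cost,x0,method='Nelder-Mead',options=dict(initial_simplex=np.array(x0)+np.array([[0,0,0],[15,0,0],[0,15,0],[0,0,.12]]),xatol=.05,fatol=1e-5))
    return best.x,best.fun
E
python3 - <<'E'
from h import *
ms={'batten':{},'jig':{},'handle':{},'clamp':{}}
for n in ("side","top"):
    get_image(n); ci=camera_info(n)
    for q,c in (('batten',{'side':(343,284),'top':(392,225)}),('jig',{'side':(256,226),'top':(257,222)})):
        for d in trace(q,n):
            e=d['extent']; cc=np.array([(e[0]+e[2])/2,(e[1]+e[3])/2])
            if np.hypot(*(cc-c[n]))<12:
                m=d['pixels']
                if q=='jig':
                    m2=cv2.morphologyEx(m.astype(np.uint8),cv2.MORPH_CLOSE,np.ones((9,9)));
                    m=m2>0
                ms[q][n]=(ci,m.astype(np.float32)); print(q,n,d['p'],e,d['pixels'].sum()); break
np.save('ms.npy',ms,allow_pickle=True)
ci=camera_info('top')
for q,uv,z,dims in(('batten',(392,226),36,(160,40,0,36)),('jig',(257,221),18,(260,220,0,18))):
    p=ray(ci,[uv],z)[0]; print(q,p)
    for sel in (['top'],['side'],['top','side']):
        print(sel,fitbox({k:ms[q][k] for k in sel},[p[0],p[1],0.08],dims))
cs=camera_info('side')
print('handle top',ray(ci,[(226,183.1),(226,185)],81),'side',ray(cs,[(258.4,185.0)],81))
print('handle/clamp etc'); 
for n,z in(('channel',18),('stop',38),('clamp',18),('jig',0)):
    print(n,[ (c,ray(camera_info(c),[tip_of(n,c)[0]['at']],z)[0].round(1)) for c in('top','side') if tip_of(n,c)])
E
```

```text
batten side 0.89 [317.4, 254.6, 363.0, 306.5] 997
jig side 0.81 [201.8, 198.5, 307.1, 258.1] 2923
batten top 0.61 [381.7, 198.0, 400.8, 256.3] 932
jig top 0.74 [212.5, 169.8, 301.4, 268.3] 6242
batten [ 513.62350103 -254.7914254    36.        ]
['top'] (array([ 5.13011825e+02, -2.56624609e+02,  1.10038358e-01]), np.float64(0.10783261805772781))
['side'] (array([ 5.12109073e+02, -2.54979152e+02,  1.15202109e-01]), np.float64(0.11308927088975906))
['top', 'side'] (array([ 5.12119586e+02, -2.55503669e+02,  1.12041463e-01]), np.float64(0.23283685743808746))
jig [542.68448166 116.83536688  18.        ]
['top'] (array([5.44209008e+02, 1.16569800e+02, 9.07163362e-02]), np.float64(0.0706421509385109))
['side'] (array([5.43516073e+02, 1.17996969e+02, 1.08359122e-01]), np.float64(0.15465764701366425))
['top', 'side'] (array([5.43969750e+02, 1.16934266e+02, 9.76484438e-02]), np.float64(0.22703753411769867))
handle top [[638.01122691 194.02748595  81.        ]
 [632.68537628 194.02633735  81.        ]] side [[638.14568977 200.22469746  81.        ]]
handle/clamp etc
channel [('top', array([535.4,  94.8,  18. ])), ('side', array([550.9,  99. ,  18. ]))]
stop [('top', array([624.6, 108.6,  38. ])), ('side', array([616.5, 104.8,  38. ]))]
clamp [('top', array([564.7, 143. ,  18. ])), ('side', array([571. , 148.3,  18. ]))]
jig [('top', array([538.2, 125.6,   0. ])), ('side', array([529.6, 103.6,   0. ]))]
```

```bash
cat >> h.py <<'E'
def rel(pos,yaw,show=True):
    s=state(); w,x,y,z=s['tool_rot']; Rc=R.from_quat([x,y,z,w])
    best=None
    for sg in (1,-1):
        yy=sg*np.array([-np.sin(yaw),np.cos(yaw),0]); xx=np.array([0,0,-1.]); zz=np.cross(xx,yy)
        Rt=R.from_matrix(np.c_[xx,yy,zz]); rv=(Rc.inv()*Rt).as_rotvec()
        if best is None or np.linalg.norm(rv)<np.linalg.norm(best): best=rv
    sh=Rc.inv().apply(np.array(pos,float)-s['tool_pos'])
    print('turn',best.round(3),'shift',sh.round(1),'t',round(s['t'],2),'pos',s['tool_pos'].round(1),'F',s['force'].round(1),'w',round(s['width'],1))
    return best,sh
E
python3 - <<'E'
from h import *
w,x,y,z=state()['tool_rot']; print(R.from_quat([x,y,z,w]).as_matrix().round(3))
rel([510,95,330],0.095)
E
```

```text
[[ 0.     0.348  0.937]
 [ 0.     0.937 -0.348]
 [-1.     0.    -0.   ]]
turn [-0.451  0.    -0.   ] shift [ -98.7 -383.3  445. ] t 2.75 pos [226.4 609.3 231.4] F [ 0.4  0.2 -0.3] w 85.0
```

Call:
jog_arm(motion=[[-0.1,0,0,-20,-26,30,85],[-0.2,0,0,-30,-52,60,85],[-0.3,0,0,-40,-79,90,85],[-0.4,0,0,-50,-105,120,85],[-0.45,0,0,-60,-130,150,85],[-0.45,0,0,-70,-156,180,85],[-0.45,0,0,-80,-182,210,85],[-0.45,0,0,-90,-208,240,85]])

```text
t: 3.42
tool_pos: [379.6, 328.8, 322.1]
tool_rot: [0.707, -0.033, 0.706, 0.034]
force: [0.8, 0.4, -0.1]
width: 85.0
```

Run:
```python
from h import *
rel([510,95,330],0.095)
```

```text
turn [-0.001  0.001 -0.001] shift [  -8.  -245.   107.8] t 3.42 pos [379.6 328.8 322.1] F [ 0.8  0.4 -0.1] w 85.0
```

Call:
jog_arm(motion=[[0,0,0,-8,-35,16,85],[0,0,0,-8,-70,32,85],[0,0,0,-8,-105,48,85],[0,0,0,-8,-140,64,85],[0,0,0,-8,-175,80,85],[0,0,0,-8,-210,96,85],[0,0,0,-8,-245,108,85],[0,0,0,-8,-245,108,85]])

```text
t: 4.08
tool_pos: [512.8, 85.5, 330.5]
tool_rot: [0.708, -0.03, 0.705, 0.027]
force: [0.7, -0.5, 0.1]
width: 85.3
```

Run:
```python
from h import *
im=get_image('wrist'); ci=camera_info('wrist'); np.save('w1.npy',dict(im=im,ci=ci),allow_pickle=True)
cv2.imwrite('pics/w1.png',im[:,:,::-1])
for q in ["handle","channel","stop","clamp","jig"]:
    print(q,[(round(d['p'],2),[round(float(v),1) for v in d['at']]) for d in tip_of(q,'wrist')][:2])
```

```text
handle [(0.85, [360.1, 265.3])]
channel []
stop [(0.79, [292.6, 244.7])]
clamp [(0.89, [318.2, 211.2])]
jig [(0.85, [304.5, 185.9])]
```

View pics/w1.png

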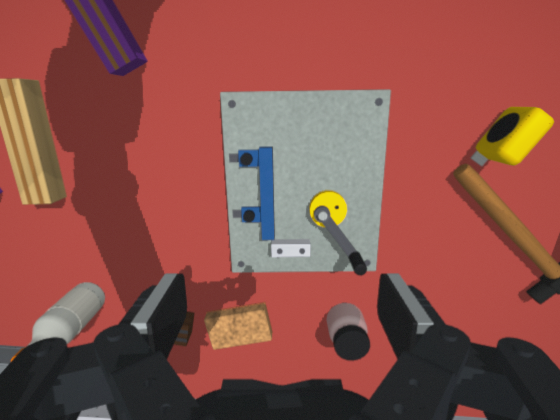

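The wrist view shows the whole jig: blue fence at columns 260-274, stop at (291,250), hub at (321,214) and handle top at (360,263). I'll measure the board corners and the fence face in it.

Run:
```python
from h import *
d=np.load('w1.npy',allow_pickle=True).item(); im=d['im'];ci=d['ci']
hsv=cv2.cvtColor(im,cv2.COLOR_RGB2HSV)
red=((hsv[...,0]<10)|(hsv[...,0]>170))&(hsv[...,1]>120)
m=(~red).astype(np.uint8); n,l,st,_=cv2.connectedComponentsWithStats(m); k=l[150,350]
print(st[k])
mm=(l==k).astype(np.uint8); sub=np.zeros_like(mm); sub[80:285,205:400]=mm[80:285,205:400]
h=cv2.convexHull(cv2.findContours(sub,0,1)[0][0] if 0 else np.vstack(cv2.findContours(sub,0,1)[0]))
ap=cv2.approxPolyDP(h,4,True).reshape(-1,2); print(ap)
# yellow/blue blobs
# fence top: blue
blue=(hsv[...,0]>95)&(hsv[...,0]<130)&(hsv[...,1]>120)
for r in range(145,245,6):
    c=np.where(blue[r,225:300])[0]+225; print(r,c.min() if len(c) else 0,c.max() if len(c) else 0,end='; ')
cv2.imwrite('pics/w1z.png',cv2.resize(im[80:285,205:400,::-1],None,fx=2.9,fy=2.9,interpolation=cv2.INTER_CUBIC))
f,err=fitbox({'w':(ci,cv2.morphologyEx(sub,cv2.MORPH_OPEN,np.ones((3,3))).astype(np.float32))},[544,117,.095],(260,220,0,18)); print('\njig',f,err)
```

```text
[  220    89   171   186 28926]
[[389  89]
 [376 269]
 [362 274]
 [232 272]
 [220  92]]
145 0 0; 151 239 271; 157 238 271; 163 240 272; 169 260 272; 175 260 272; 181 260 272; 187 260 272; 193 260 272; 199 261 272; 205 261 272; 211 241 273; 217 242 273; 223 261 273; 229 262 273; 235 262 273; 241 0 0; 
jig [5.42853132e+02 1.24581966e+02 9.85928884e-02] 0.006875302642583847
```

View pics/w1z.png

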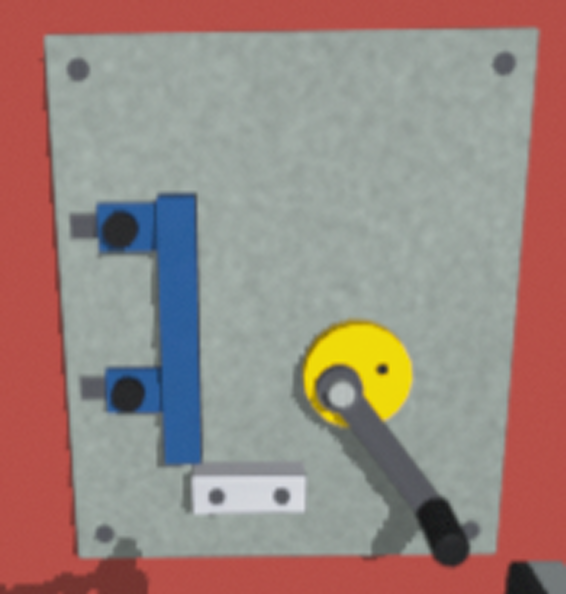

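The wrist fit differs from the top view by 8 mm in y. The arm was still settling when that picture was taken (TCP y 85, target 95), so I'll retake it now that it is still.

```bash
cat >> h.py <<'E'
def jigmask(im,ci,x0):
    hsv=cv2.cvtColor(im,cv2.COLOR_RGB2HSV)
    red=((hsv[...,0]<10)|(hsv[...,0]>170))&(hsv[...,1]>120)
    h=cv2.convexHull(proj(ci,box(*x0,290,250,0,18)).astype(np.int32)); R0=cv2.fillConvexPoly(np.zeros((420,560),np.uint8),h,1)
    return cv2.morphologyEx((~red).astype(np.uint8)*R0,cv2.MORPH_OPEN,np.ones((3,3)))
E
python3 - <<'E'
from h import *
s=state(); print(s['tool_pos'],abs(s['qvel']).max())
ci=camera_info('wrist'); im=get_image('wrist'); np.save('w2.npy',dict(im=im,ci=ci),allow_pickle=True)
print(state()['tool_pos'])
hsv=cv2.cvtColor(im,cv2.COLOR_RGB2HSV)
m=jigmask(im,ci,[544,117,.095]); 
f,err=fitbox({'w':(ci,m.astype(np.float32))},[544,117,.095],(260,220,0,18)); print('jig',f,err)
hd=tip_of('handle','wrist')[0]['at']; H=ray(ci,[hd],81)[0]
def tojig(p): 
    c,s_=np.cos(f[2]),np.sin(f[2]); dx,dy=p[0]-f[0],p[1]-f[1]; return np.array([c*dx+s_*dy,-s_*dx+c*dy])
print('handle',H,tojig(H)); hj=tojig(H)-[30,23]; print('len',np.hypot(*hj),'cam',np.arctan2(hj[1],hj[0])-.524)
blue=(hsv[...,0]>95)&(hsv[...,0]<130)&(hsv[...,1]>120)
st=ray(ci,[tip_of('stop','wrist')[0]['at']],38)[0]; print('stop',tojig(st))
n,l,ss,_=cv2.connectedComponentsWithStats(blue.astype(np.uint8))
k=1+np.argmax(ss[1:,4]); print(ss[k])
pts=[]
for r in range(ss[k][1]+8,ss[k][1]+ss[k][3]-6,8):
    c=np.where(l[r]==k)[0]; 
    pts.append([c.max()+.5,r])
for z in (34,18): print('fence face',z,np.array([tojig(p) for p in ray(ci,pts,z)]).round(1).tolist())
cv2.imwrite('pics/w2z.png',cv2.resize(im[80:285,200:400,::-1],None,fx=2.9,fy=2.9,interpolation=cv2.INTER_CUBIC))
E
```

```text
[509.64157392  96.77977389 329.90300012] 0.003536430009887433
[509.65127163  96.69873925 329.91496854]
jig [5.45167728e+02 1.18817778e+02 9.38149298e-02] 0.007842056453227997
handle [633.29238526 196.99573203  81.        ] [95.06064361 69.57888868]
len 80.01549986208342 cam 0.09733764785301957
stop [ 74.21980311 -14.42860291]
[ 229  149   35   93 1575]
fence face 34 [[-50.0, -44.0], [-39.4, -42.9], [-28.7, -43.0], [-17.8, -43.2], [-6.8, -43.3], [4.4, -43.5], [15.8, -43.6], [27.4, -43.8], [39.1, -43.9], [51.0, -44.1]]
fence face 18 [[-47.6, -45.0], [-36.7, -43.8], [-25.5, -43.9], [-14.3, -44.1], [-2.8, -44.2], [8.8, -44.4], [20.6, -44.5], [32.6, -44.7], [44.7, -44.8], [57.1, -45.0]]
```

Settled, the wrist fit agrees: handle radius 80.0 mm, stop at jig x 74, fence face about 23.5 mm to -y of the channel middle, cam about 0.10. Next I'll go above the batten and look.

Run:
```python
from h import *
rel([448.7,-262.8,200],0.112)
ci=camera_info('top'); print(ray(ci,[(341,270),(349,265),(382,312),(373,319),(381,200),(391,257)],36).round(0))
```

```text
turn [-0.015  0.    -0.001] shift [ 129.6 -351.6  -95.5] t 4.53 pos [509.8  96.3 330. ] F [ 0.1 -0.2 -0.6] w 85.3
[[ 398. -109.   36.]
 [ 411. -131.   36.]
 [ 284. -212.   36.]
 [ 267. -187.   36.]
 [ 588. -230.   36.]
 [ 429. -246.   36.]]
```

Call:
jog_arm(motion=[[0,0,0,10,-38,-10,85],[0,0,0,20,-76,-20,85],[0,0,0,30,-114,-30,85],[0,0,0,40,-152,-40,85],[0,0,0,50,-190,-50,85],[0,0,0,60,-228,-60,85],[0,0,0,70,-266,-70,85],[-0.015,0,0,80,-304,-80,85]])

```text
t: 5.2
tool_pos: [459.2, -215.0, 249.5]
tool_rot: [0.707, -0.04, 0.705, 0.041]
force: [1.0, -0.1, 0.8]
width: 85.2
```

Call:
jog_arm(motion=[[0,0,0,0,-20,-5,85],[0,0,0,0,-40,-12,85],[0,0,0,0,-40,-12,85],[0,0,0,0,-40,-12,85],[0,0,0,0,-40,-12,85]])

```text
t: 5.62
tool_pos: [452.4, -254.9, 249.4]
tool_rot: [0.707, -0.04, 0.705, 0.041]
force: [0.7, -0.4, 0.7]
width: 85.0
```

Run:
```python
from h import *
s=state(); print(s['tool_pos'],abs(s['qvel']).max())
get_image('side');ci=camera_info('wrist'); im=get_image('wrist'); cv2.imwrite('pics/w3.png',im[:,:,::-1])
hsv=cv2.cvtColor(im,cv2.COLOR_RGB2HSV)
red=((hsv[...,0]<10)|(hsv[...,0]>170))&(hsv[...,1]>120)
x0=[512.3,-255.6,.112]
h=cv2.convexHull(proj(ci,box(*x0,185,65,0,36)).astype(np.int32)); R0=cv2.fillConvexPoly(np.zeros((420,560),np.uint8),h,1)
wood=(hsv[...,0]>11)&(hsv[...,0]<30)&(hsv[...,1]>40)
m=cv2.morphologyEx((wood).astype(np.uint8)*R0,cv2.MORPH_CLOSE,np.ones((5,5)))
print(m.sum(),fitbox({'w':(ci,m.astype(np.float32))},x0,(160,40,0,36)))
cv2.imwrite('pics/w3m.png',m*255)
rel([448.7,-262.8,8],0.112)
```

```text
[ 452.37459856 -254.87054403  249.39932483] 0.014600010583644027
4722 (array([ 5.13366877e+02, -2.54683549e+02,  1.13484777e-01]), np.float64(0.024076132103800774))
turn [ 0.004  0.002 -0.002] shift [241.4  -8.3  -5.3] t 5.72 pos [ 452.6 -254.4  249.4] F [-0.6 -0.2  0.4] w 85.1
```

View pics/w3.png

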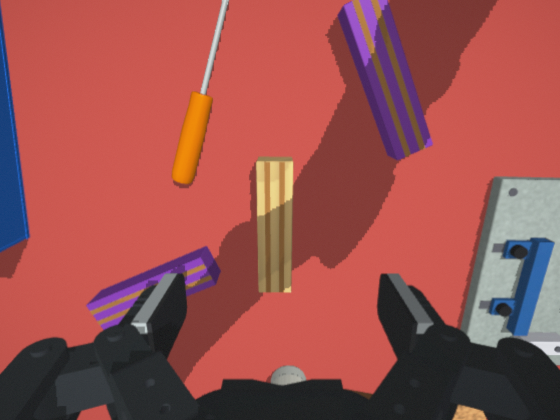

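View pics/w3m.png

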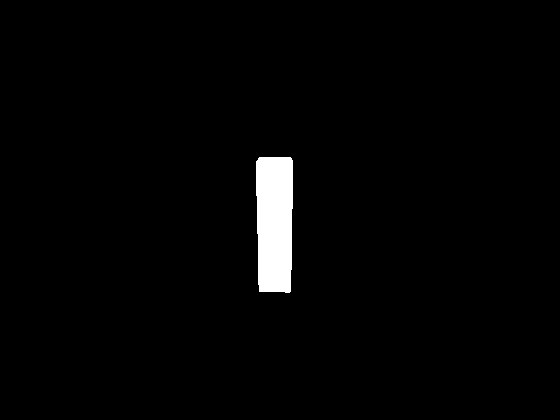

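The batten is centred under the gripper at columns 257-292, rows 158-292, with clear gaps on both sides. Descending.

Call:
jog_arm(motion=[[0.004,0,0,30,-7.5,-2,85],[0.004,0,0,68,-7.5,-2,85],[0.004,0,0,106,-7.5,-2,85],[0.004,0,0,144,-7.5,-2,85],[0.004,0,0,178,-7.5,-2,85],[0.004,0,0,200,-7.5,-2,85],[0.004,0,0,200,-7.5,-2,85],[0.004,0,0,200,-7.5,-2,85]])

```text
t: 6.38
tool_pos: [451.7, -260.4, 48.9]
tool_rot: [0.706, -0.039, 0.706, 0.041]
force: [-0.3, -0.1, 0.2]
width: 85.0
```

Run:
```python
from h import *
rel([451.6,-262,7],0.113)
```

```text
turn [ 0.001  0.    -0.003] shift [41.9 -1.7 -0.3] t 6.38 pos [ 451.7 -260.4   48.9] F [-0.3 -0.1  0.2] w 85.0
```

Call:
jog_arm(motion=[[0,0,0,21,-1.7,0,85],[0,0,0,42,-1.7,0,85],[0,0,0,42,-1.7,0,85],[0,0,0,42,-1.7,0,50],[0,0,0,42,-1.7,0,38],[0,0,0,42,-1.7,0,34],[0,0,0,42,-1.7,0,34],[0,0,0,42,-1.7,0,34]], newtons=40)

```text
t: 7.05
tool_pos: [453.2, -262.6, 8.6]
tool_rot: [0.707, -0.04, 0.705, 0.041]
force: [-0.7, 1.0, 7.4]
width: 39.3
```

Call:
jog_arm(motion=[[0,0,0,0,0,0,34],[0,0,0,0,0,0,34],[0,0,0,0,0,0,34],[0,0,0,0,0,0,34]])

```text
t: 7.38
tool_pos: [453.1, -262.5, 8.6]
tool_rot: [0.707, -0.04, 0.705, 0.041]
force: [0.1, 0.0, 0.7]
width: 39.5
```

Call:
jog_arm(motion=[[0,0,0,-15,0,0,34],[0,0,0,-45,0,0,34],[0,0,0,-85,0,0,34],[0,0,0,-125,0,0,34],[0,0,0,-125,0,0,34],[0,0,0,-125,0,0,34]])

```text
t: 7.88
tool_pos: [454.3, -263.6, 135.7]
tool_rot: [0.709, -0.04, 0.703, 0.041]
force: [0.0, 0.7, -1.1]
width: 39.1
```

```bash
cat >> h.py <<'E'
JIG=np.array([545.0,118.3,.0938])
def j2w(p,J=JIG):
    c,s=np.cos(J[2]),np.sin(J[2]); return np.array([J[0]+c*p[0]-s*p[1],J[1]+s*p[0]+c*p[1]])
def w2j(p,J=JIG):
    c,s=np.cos(J[2]),np.sin(J[2]); d=np.array(p[:2])-J[:2]; return np.array([c*d[0]+s*d[1],-s*d[0]+c*d[1]])
E
python3 - <<'E'
from h import *
im=get_image('side'); cv2.imwrite('pics/s4.png',cv2.resize(im[:,:,::-1],None,fx=1.4,fy=1.4))
im=get_image('wrist'); cv2.imwrite('pics/w4.png',im[:,:,::-1])
t=j2w([-25-60.5,-18.8]); print(t); rel([*t,134],JIG[2])
E
```

```text
[461.63671283  91.57449998]
turn [ 0.021  0.001 -0.004] shift [ -0.  350.2  50. ] t 7.98 pos [ 452.  -262.1  132.7] F [-0.3  0.5 -1.2] w 39.2
```

View pics/s4.png

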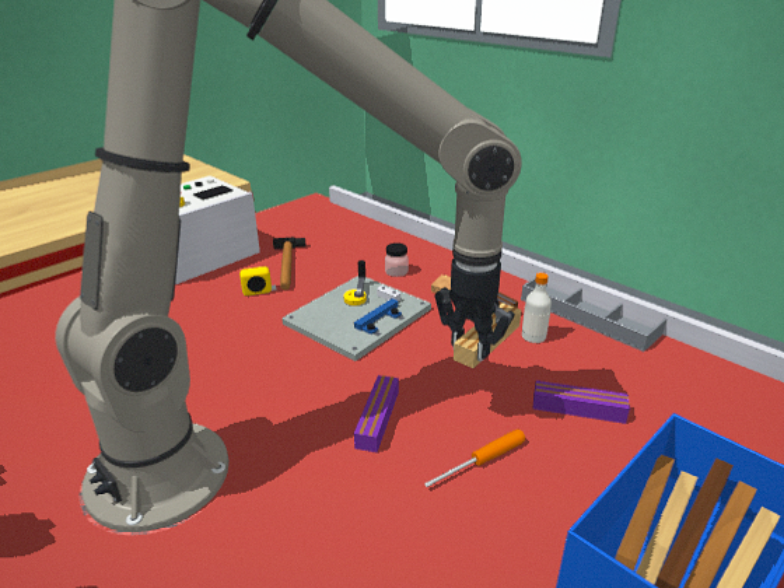

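View pics/w4.png

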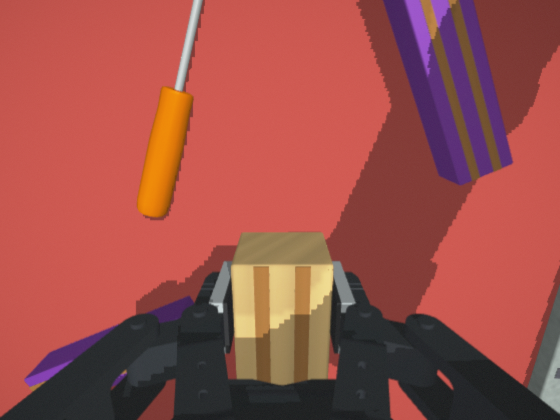

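The side view shows the batten held in the gripper at about (485,335) and clear of everything, and the wrist view shows it square between the pads. Carrying it to the jig.

Call:
jog_arm(motion=[[0.02,0,0,0,20,5,34],[0.02,0,0,0,55,12,34],[0.02,0,0,0,93,17,34],[0.02,0,0,0,131,22,34],[0.02,0,0,0,169,27,34],[0.02,0,0,0,207,32,34],[0.02,0,0,0,245,37,34],[0.02,0,0,0,270,40,34]])

```text
t: 8.65
tool_pos: [458.9, 14.9, 131.8]
tool_rot: [0.705, -0.033, 0.707, 0.036]
force: [0.2, -0.3, -1.6]
width: 39.3
```

Run:
```python
from h import *
t=j2w([-25-60.5,-18.8]); rel([*t,134],JIG[2])
```

```text
turn [ 0.005 -0.003 -0.004] shift [-1.9 76.1 10.3] t 8.65 pos [458.9  14.9 131.8] F [ 0.2 -0.3 -1.6] w 39.3
```

Call:
jog_arm(motion=[[0.005,0,0,0,35,5,34],[0.005,0,0,0,62,9,34],[0.005,0,0,0,76,10,34],[0.005,0,0,0,76,10,34],[0.005,0,0,0,76,10,34],[0.005,0,0,0,76,10,34]])

```text
t: 9.15
tool_pos: [460.4, 89.8, 131.0]
tool_rot: [0.704, -0.032, 0.708, 0.033]
force: [-0.1, -1.2, -0.2]
width: 39.5
```

Run:
```python
from h import *
for n in('top','side'):
    im=get_image(n); a,b,c,d={'top':(190,140,330,290),'side':(180,140,350,290)}[n]
    cv2.imwrite(f'pics/{n}5.png',cv2.resize(im[b:d,a:c,::-1],None,fx=3.8,fy=3.8,interpolation=cv2.INTER_CUBIC))
    print(tip_of('batten',n)[:2])
t=j2w([-25-60.5,-18.8]); rel([*t,60],JIG[2])
```

```text
[{'at': [358.5, 295.9], 'p': 0.81}, {'at': [437.9, 193.3], 'p': 0.8}]
[{'at': [267.5, 297.5], 'p': 0.89}, {'at': [254.1, 196.3], 'p': 0.82}]
turn [-0.003 -0.004 -0.004] shift [71.9  1.1  0.8] t 9.35 pos [461.2  90.1 131.9] F [-0.  -0.1 -1.3] w 39.6
```

View pics/top5.png

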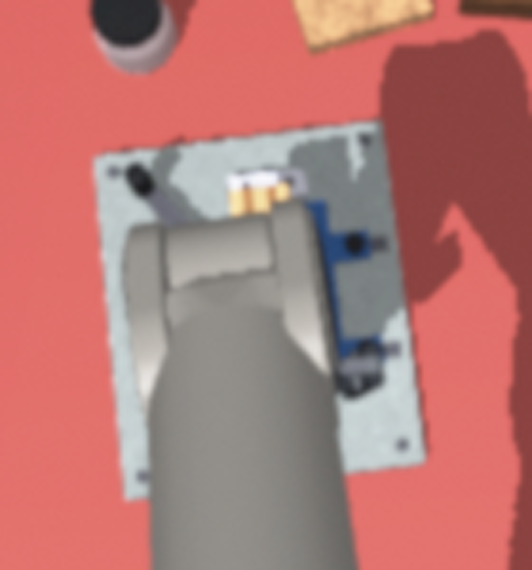

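View pics/side5.png

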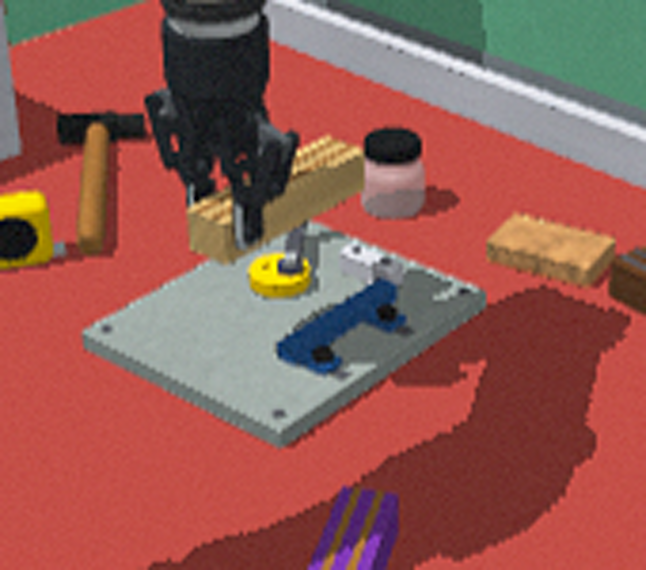

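The batten hangs over the jig, roughly parallel to the channel, and its front end is just short of the stop in the top view. Lowering in two stages.

Call:
jog_arm(motion=[[0,0,0,25,1,1,34],[0,0,0,50,1,1,34],[0,-0.004,0,70,1,1,34],[0,-0.004,-0.004,72,1,1,34],[0,-0.004,-0.004,72,1,1,34],[0,-0.004,-0.004,72,1,1,34],[0,-0.004,-0.004,72,1,1,34]])

```text
t: 9.93
tool_pos: [463.2, 91.6, 61.3]
tool_rot: [0.708, -0.032, 0.705, 0.032]
force: [-0.4, 0.7, -0.9]
width: 39.7
```

Run:
```python
from h import *
t=j2w([-25-60.5,-18.8]); rel([*t,28.5],JIG[2])
im=get_image('wrist'); cv2.imwrite('pics/w6.png',im[:,:,::-1])
for n in('side',):
    im=get_image(n); a,b,c,d=(180,140,350,290)
    cv2.imwrite(f'pics/{n}6.png',cv2.resize(im[b:d,a:c,::-1],None,fx=3.8,fy=3.8,interpolation=cv2.INTER_CUBIC))
```

```text
turn [-0.003  0.003 -0.001] shift [32.8  0.1 -1.7] t 9.93 pos [463.2  91.6  61.3] F [-0.4  0.7 -0.9] w 39.7
```

View pics/w6.png

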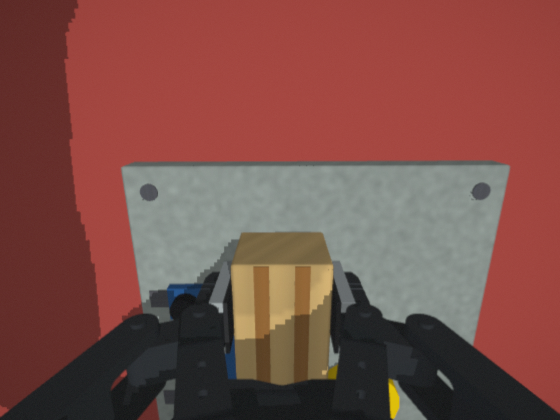

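View pics/side6.png

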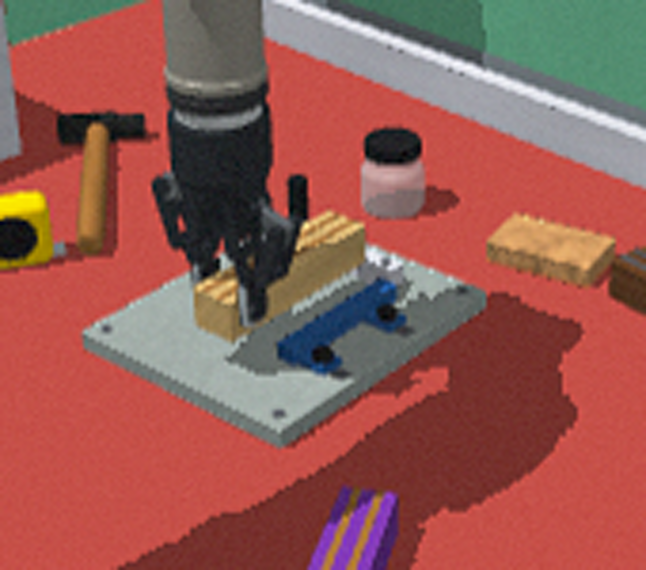

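The batten's rear is between the fence (left) and the yellow disc (right), square to the board's rear edge at row 163. Lowering until it touches.

Call:
jog_arm(motion=[[0,0,0,12,0,-1.5,34],[0,0,0,24,0,-1.5,34],[0,0,0,29,0,-1.5,34],[0,0,0,31,0,-1.5,34],[0,0,0,31,0,-1.5,34],[0,0,0,31,0,-1.5,34]])

```text
t: 10.53
tool_pos: [462.1, 91.7, 30.6]
tool_rot: [0.708, -0.032, 0.705, 0.033]
force: [0.3, 0.2, -0.9]
width: 39.4
```

Call:
jog_arm(motion=[[0,0,0,1,0,0,34],[0,0,0,2,0,0,34],[0,0,0,3,0,0,34],[0,0,0,3,0,0,34]])

```text
t: 10.87
tool_pos: [462.1, 91.7, 27.7]
tool_rot: [0.708, -0.032, 0.705, 0.033]
force: [-0.3, -1.0, -1.2]
width: 39.3
```

Call:
jog_arm(motion=[[0,0,0,0.5,0,0,34],[0,0,0,1,0,0,34],[0,0,0,1.3,0,0,34],[0,0,0,1.3,0,0,34]])

```text
t: 11.2
tool_pos: [462.1, 91.7, 26.6]
tool_rot: [0.708, -0.032, 0.705, 0.033]
force: [-1.9, -0.0, 3.5]
width: 39.7
```

Contact (Fz up about 4.5 N at z 26.6, as expected). Sliding forward.

Call:
jog_arm(motion=[[0,0,0,0,0,3,34],[0,0,0,0,0,6,34],[0,0,0,0,0,9,34],[0,0,0,0,0,12,34],[0,0,0,0,0,14,34],[0,0,0,0,0,14,34]])

```text
t: 11.7
tool_pos: [476.6, 93.0, 26.6]
tool_rot: [0.708, -0.031, 0.705, 0.033]
force: [-0.7, -0.7, 0.7]
width: 39.5
```

Call:
jog_arm(motion=[[0,0,0,0,0,1,34],[0,0,0,0,0,2,34],[0,0,0,0,0,2,34]])

```text
t: 11.95
tool_pos: [476.7, 93.1, 26.6]
tool_rot: [0.706, -0.031, 0.706, 0.033]
force: [-5.8, 0.3, 8.7]
width: 39.0
```

Run:
```python
from h import *
s=state(); p=w2j(s['tool_pos']); print(p+[60.5,0],s['force']); t=j2w([-65.5,-18.8]); rel([*t,26.6],JIG[2])
for n in('top','side'):
    im=get_image(n); a,b,c,d={'top':(190,140,330,290),'side':(180,140,350,290)}[n]
    cv2.imwrite(f'pics/{n}7.png',cv2.resize(im[b:d,a:c,::-1],None,fx=3.8,fy=3.8,interpolation=cv2.INTER_CUBIC))
```

```text
[ -9.89873632 -18.73091071] [-5.82578161  0.251349    8.73219714]
turn [-0.003 -0.    -0.002] shift [-0.  -0.1  4.9] t 11.95 pos [476.7  93.1  26.6] F [-5.8  0.3  8.7] w 39.0
```

View pics/side7.png

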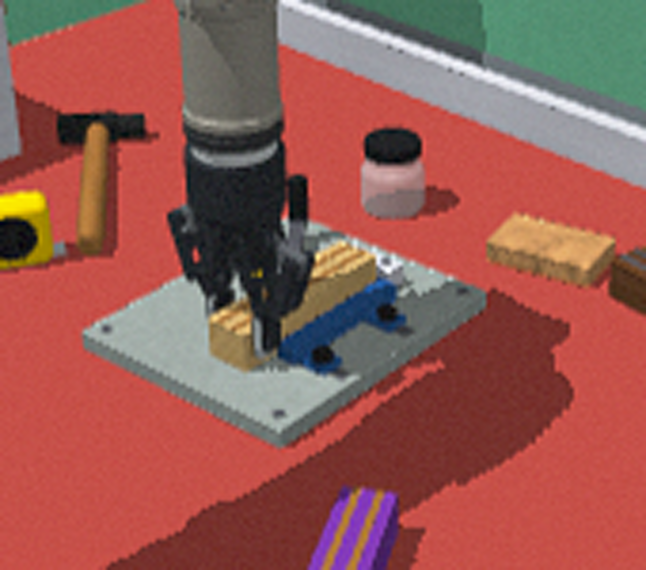

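View pics/top7.png

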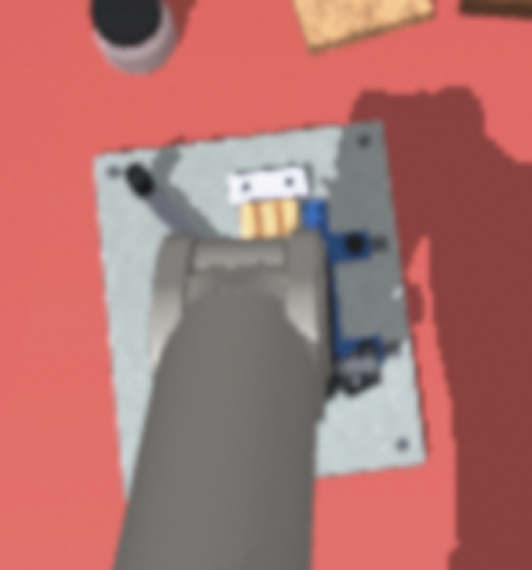

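The slide stopped at an estimated batten x of -9.9 with Fx at -5.8 N. The right finger (side view, about (265,340)) is up against the end of the fence, so it is probably that contact and not the stop. I'll back off, release, and push the batten's rear end with closed fingers instead.

Call:
jog_arm(motion=[[0,0,0,0,0,-1.5,34],[0,0,0,0,0,-3,34],[0,0,0,0,0,-3,34],[0,0,0,0,0,-3,46],[0,0,0,0,0,-3,56],[0,0,0,0,0,-3,60],[0,0,0,0,0,-3,60]])

```text
t: 12.63
tool_pos: [473.8, 92.8, 26.6]
tool_rot: [0.706, -0.031, 0.706, 0.033]
force: [-0.6, 0.4, 0.1]
width: 60.1
```

Call:
jog_arm(motion=[[0,0,0,-20,0,0,60],[0,0,0,-50,0,0,60],[0,0,0,-80,0,-20,60],[0,0,0,-100,0,-50,40],[0,0,0,-100,0,-75,10],[0,0,0,-100,0,-75,0],[0,0,0,-100,0,-75,0],[0,0,0,-100,0,-75,0]])

```text
t: 13.3
tool_pos: [399.8, 86.1, 126.7]
tool_rot: [0.707, -0.031, 0.706, 0.033]
force: [0.8, -0.3, -0.4]
width: 0.6
```

Run:
```python
from h import *
get_image('side')
s=state();print(s['tool_pos'],w2j(s['tool_pos']),s['width'])
ci=camera_info('wrist'); im=get_image('wrist'); cv2.imwrite('pics/w8.png',im[:,:,::-1])
for n in('top','side'):
    im=get_image(n); a,b,c,d={'top':(190,140,330,290),'side':(180,140,350,290)}[n]
    cv2.imwrite(f'pics/{n}8.png',cv2.resize(im[b:d,a:c,::-1],None,fx=3.8,fy=3.8,interpolation=cv2.INTER_CUBIC))
    print(n,[(round(x['p'],2),x['at']) for x in tip_of('batten',n)])
```

```text
[400.04329304  86.03195872 126.58107018] [-147.34178372  -18.54918188] 0.1977606668620971
top [(0.97, [358.8, 293.2]), (0.73, [437.9, 191.8]), (0.63, [265.8, 222.6]), (0.6, [425.6, 278.0])]
side [(0.86, [408.8, 294.0]), (0.59, [254.9, 220.0]), (0.55, [381.8, 236.8])]
```

View pics/w8.png

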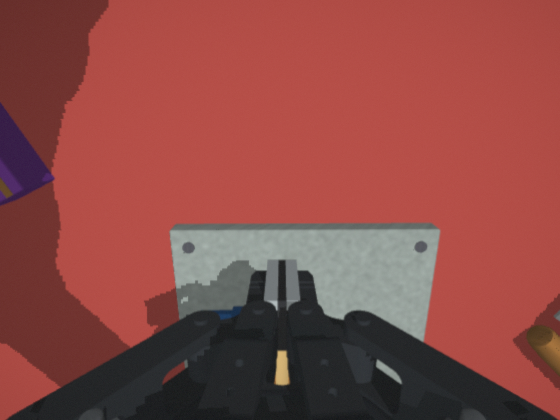

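View pics/top8.png

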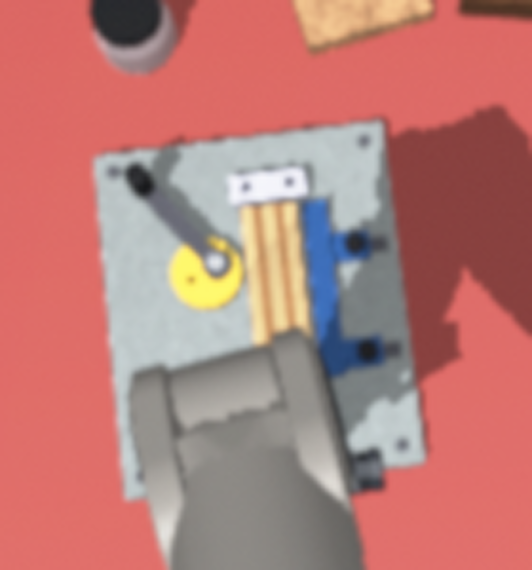

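View pics/side8.png

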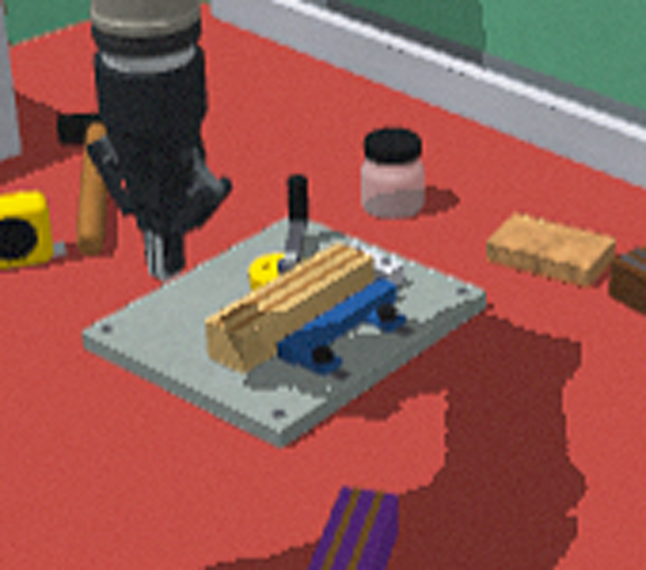

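The batten lies flat in the channel, clear of the lobe and with a small gap at the stop; the closed fingers are behind it. Lowering, then pushing gently.

Call:
jog_arm(motion=[[0,0,0,30,0,0,0],[0,0,0,60,0,0,0],[0,0,0,85,0,0,0],[0,0,0,94,0,0,0],[0,0,0,94,0,10,0],[0,0,0,94,0,20,0],[0,0,0,94,0,28,0],[0,0,0,94,0,32,0]])

```text
t: 14.27
tool_pos: [435.3, 89.4, 34.0]
tool_rot: [0.708, -0.031, 0.705, 0.033]
force: [0.8, 1.6, 0.2]
width: 0.1
```

Run:
```python
from h import *
get_image('side')
s=state();print(s['tool_pos'],w2j(s['tool_pos']),s['force']); rel([*j2w([-100,-18.8]),33],JIG[2])
```

```text
[435.32167873  89.36339294  33.8791745 ] [-111.90645116  -18.53665483] [0.88500073 0.51780499 0.07294674]
turn [-0.004  0.005 -0.002] shift [ 0.9 -0.2 11.9] t 14.32 pos [435.3  89.4  33.9] F [0.9 0.5 0.1] w 0.2
```

Call:
jog_arm(motion=[[0,0,0,0,0,3,0],[0,0,0,0,0,5,0],[0,0,0,0,0,7,0],[0,0,0,0,0,9,0],[0,0,0,0,0,10,0],[0,0,0,0,0,10,0]])

```text
t: 14.82
tool_pos: [445.0, 90.3, 33.9]
tool_rot: [0.708, -0.031, 0.705, 0.033]
force: [-1.4, -0.5, 1.0]
width: -0.1
```

Call:
jog_arm(motion=[[0,0,0,0,0,1,0],[0,0,0,0,0,2,0],[0,0,0,0,0,3,0],[0,0,0,0,0,3,0]])

```text
t: 15.15
tool_pos: [448.3, 90.5, 33.9]
tool_rot: [0.708, -0.031, 0.705, 0.032]
force: [0.3, -0.0, -0.4]
width: 0.1
```

Call:
jog_arm(motion=[[0,0,0,0,0,1,0],[0,0,0,0,0,2,0],[0,0,0,0,0,2,0]])

```text
t: 15.4
tool_pos: [450.7, 90.8, 33.9]
tool_rot: [0.708, -0.031, 0.704, 0.032]
force: [0.8, 0.8, 0.4]
width: 0.1
```

Call:
jog_arm(motion=[[0,0,0,0,0,1,0],[0,0,0,0,0,2,0],[0,0,0,0,0,2,0]])

```text
t: 15.65
tool_pos: [451.5, 90.8, 33.7]
tool_rot: [0.707, -0.031, 0.705, 0.032]
force: [-3.8, -0.5, 2.9]
width: -0.1
```

The fingers stopped at jig x -95.7 with Fx at -3.8 N; -96 was expected at the stop. One more small push, then I'll look.

Call:
jog_arm(motion=[[0,0,0,0,0,1,0],[0,0,0,0,0,1.5,0],[0,0,0,0,0,1.5,0]])

```text
t: 15.9
tool_pos: [451.5, 90.8, 33.4]
tool_rot: [0.706, -0.031, 0.707, 0.032]
force: [-5.3, 0.4, 3.7]
width: 0.1
```

Run:
```python
from h import *
s=state();print(s['tool_pos'],w2j(s['tool_pos']),s['force'])
for n in('top','side'):
    im=get_image(n); a,b,c,d={'top':(190,140,330,290),'side':(180,140,350,290)}[n]
    cv2.imwrite(f'pics/{n}9.png',cv2.resize(im[b:d,a:c,::-1],None,fx=3.8,fy=3.8,interpolation=cv2.INTER_CUBIC))
```

```text
[451.46763889  90.77713684  33.35518506] [-95.69905377 -18.64139692] [-5.2556436   0.3939196   3.69662997]
```

View pics/top9.png

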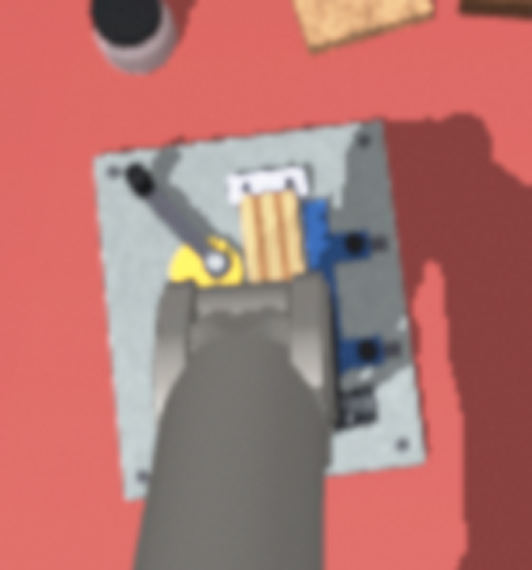

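View pics/side9.png

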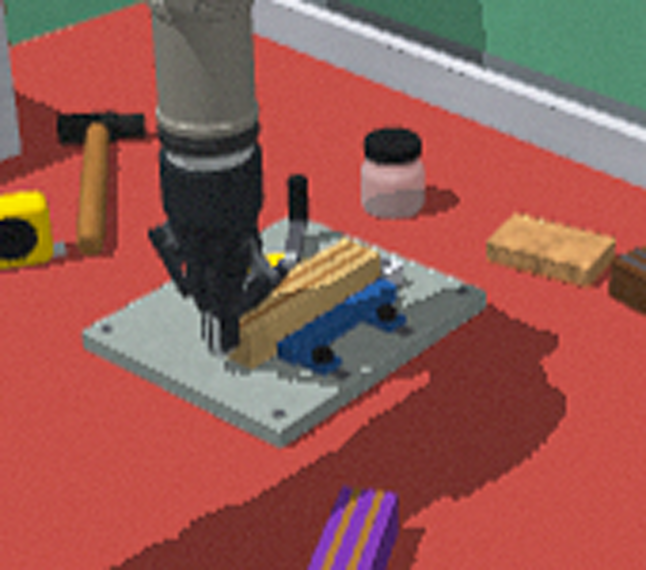

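The batten butts against the stop (its end meets the stop block in both views). Retracting upwards and planning the handle approach.

Call:
jog_arm(motion=[[0,0,0,0,0,-8,0],[0,0,0,0,0,-20,0],[0,0,0,-30,0,-20,20],[0,0,0,-70,0,-20,40],[0,0,0,-110,0,-20,45],[0,0,0,-130,0,-10,45],[0,0,0,-130,0,0,45],[0,0,0,-130,0,0,45]])

```text
t: 16.67
tool_pos: [455.0, 91.5, 165.1]
tool_rot: [0.709, -0.031, 0.704, 0.033]
force: [0.7, -0.2, 0.2]
width: 45.0
```

```bash
cat >> h.py <<'E'
def hpos(a,r=80): # cam angle -> world xy of handle, tangent yaw
    ph=.524+a; return j2w([30+r*np.cos(ph),23+r*np.sin(ph)]), ph+JIG[2]
E
python3 - <<'E'
from h import *
get_image('side')
s=state(); print(s['joint_pos'].round(2))
top=camera_info('top')
for n in('screws','tape','mallet'):
    get_image('top'); d=find_in(n,'top')[0]; e=d['extent']; print(n,d['p'],ray(top,[(e[0],e[1]),(e[2],e[3])],30).round(0).tolist())
for a in(.1,.8,1.44): p,y=hpos(a); print(a,p.round(1)); rel([*p,150],y)
E
```

```text
[-0.8   0.15  0.56  2.06 -0.1   0.95  1.47]
screws 0.7 [[794.0, 236.0, 30.0], [729.0, 166.0, 30.0]]
tape 0.64 [[485.0, 406.0, 30.0], [411.0, 350.0, 30.0]]
mallet 0.89 [[693.0, 552.0, 30.0], [492.0, 322.0, 30.0]]
0.1 [633.  196.6]
turn [-0.628 -0.002 -0.002] shift [ 11.9  89.6 191.3] t 17.02 pos [450.5  90.2 162.3] F [ 0.3 -0.7 -0.1] w 44.9
0.8 [584.9 223.1]
turn [-1.328 -0.002 -0.002] shift [ 12.  120.2 145.8] t 17.02 pos [450.5  90.2 162.3] F [ 0.3 -0.7 -0.1] w 44.9
1.44 [535.3 214.7]
turn [ 1.174e+00 -3.000e-03  1.000e-03] shift [ 12.1 116.4  95.6] t 17.02 pos [450.5  90.2 162.3] F [ 0.3 -0.7 -0.1] w 44.9
```

Call:
jog_arm(motion=[[-0.1,0,0,2,12,26,45],[-0.2,0,0,4,25,52,45],[-0.3,0,0,6,37,80,45],[-0.4,0,0,8,50,108,45],[-0.5,0,0,10,63,136,45],[-0.6,0,0,11,76,162,45],[-0.628,0,0,12,86,184,45],[-0.628,0,0,12,89.6,191.3,45]])

```text
t: 17.68
tool_pos: [634.9, 198.9, 148.3]
tool_rot: [0.661, -0.249, 0.662, 0.25]
force: [0.4, 0.7, -0.8]
width: 45.0
```

Call:
jog_arm(motion=[[0,0,0,0,0,0,45],[0,0,0,0,0,0,45]])

```text
t: 17.85
tool_pos: [634.0, 198.6, 147.1]
tool_rot: [0.66, -0.249, 0.663, 0.25]
force: [-0.7, -0.0, -1.1]
width: 44.9
```

Run:
```python
from h import *
get_image('side'); print(state()['joint_pos'].round(2))
p,y=hpos(.1); rel([*p,46],y)
ci=camera_info('wrist'); im=get_image('wrist'); cv2.imwrite('pics/w10.png',im[:,:,::-1])
for d in tip_of('handle','wrist'): print(d, ray(ci,[d['at']],81))
```

```text
[-0.64  0.52  0.39  1.59 -0.22  1.07  2.1 ]
turn [ 0.002 -0.004 -0.003] shift [101.5  -0.9  -1.1] t 17.9 pos [633.6 198.1 147.5] F [-1.1  0.   0.2] w 45.2
{'at': [283.0, 225.6], 'p': 0.83} [[631.96616131 198.60127121  81.        ]]
```

View pics/w10.png

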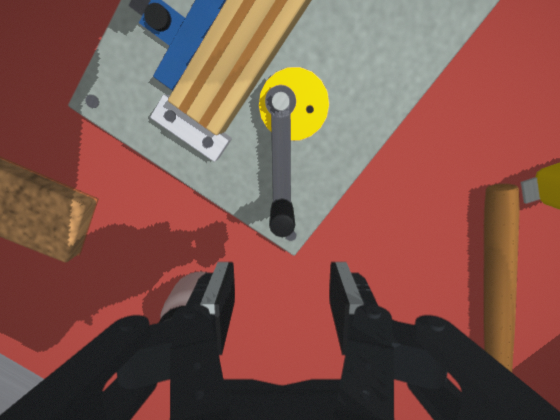

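The handle top at (283,222) lies exactly below the grip line, with room on both sides. But joint 7 grows as the handle turns and would reach its limit, so I'll flip the gripper a half turn first.

Call:
jog_arm(motion=[[0.12,0,0,0,0,0,45],[0.24,0,0,0,0,0,45],[0.36,0,0,0,0,0,45],[0.48,0,0,0,0,0,45],[0.6,0,0,0,0,0,45],[0.72,0,0,0,0,0,45],[0.84,0,0,0,0,0,45],[0.96,0,0,0,0,0,45]])

```text
t: 18.67
tool_pos: [632.9, 197.2, 148.8]
tool_rot: [0.7, 0.088, 0.703, -0.087]
force: [0.2, -0.2, 0.1]
width: 44.8
```

Call:
jog_arm(motion=[[0.12,0,0,0,0,0,45],[0.24,0,0,0,0,0,45],[0.36,0,0,0,0,0,45],[0.48,0,0,0,0,0,45],[0.6,0,0,0,0,0,45],[0.72,0,0,0,0,0,45],[0.84,0,0,0,0,0,45],[0.96,0,0,0,0,0,45]])

```text
t: 19.33
tool_pos: [632.0, 196.6, 149.3]
tool_rot: [0.579, 0.403, 0.582, -0.404]
force: [0.5, -0.7, 0.1]
width: 45.1
```

Call:
jog_arm(motion=[[0.12,0,0,0,0,0,45],[0.24,0,0,0,0,0,45],[0.36,0,0,0,0,0,45],[0.48,0,0,0,0,0,45],[0.6,0,0,0,0,0,45],[0.72,0,0,0,0,0,45],[0.84,0,0,0,0,0,45],[0.96,0,0,0,0,0,45]])

```text
t: 20.0
tool_pos: [631.1, 196.2, 149.8]
tool_rot: [-0.325, -0.626, -0.328, 0.628]
force: [-0.1, 0.2, -0.3]
width: 45.3
```

Run:
```python
from h import *
print(state()['joint_pos'].round(2))
p,y=hpos(.1); rel([*p,147],y)
```

```text
[-1.04  0.75  1.07  1.61 -0.7   1.21 -0.43]
turn [0.242 0.    0.006] shift [ 2.8  1.3 -1.4] t 20.0 pos [631.1 196.2 149.8] F [-0.1  0.2 -0.3] w 45.3
```

Call:
jog_arm(motion=[[0.12,0,0,0,1,-1,45],[0.242,0,0.006,2,2,-1.4,45],[0.242,0,0.006,30,2,-1.4,45],[0.242,0,0.006,55,2,-1.4,45],[0.242,0,0.006,55,2,-1.4,45],[0.242,0,0.006,55,2,-1.4,45]])

```text
t: 20.5
tool_pos: [631.9, 196.2, 94.3]
tool_rot: [-0.248, -0.661, -0.248, 0.663]
force: [0.2, 0.5, -0.1]
width: 44.9
```

Run:
```python
from h import *
print(state()['joint_pos'].round(2))
p,y=hpos(.115); rel([*p,48],y)
im=get_image('wrist'); cv2.imwrite('pics/w11.png',im[:,:,::-1])
im=get_image('side'); a,b,c,d=(180,120,350,270)
cv2.imwrite(f'pics/side11.png',cv2.resize(im[b:d,a:c,::-1],None,fx=3.8,fy=3.8,interpolation=cv2.INTER_CUBIC))
```

```text
[-1.04  0.83  1.07  1.66 -0.79  1.15 -0.6 ]
turn [-0.016  0.002  0.002] shift [46.3 -0.8 -1.2] t 20.5 pos [631.9 196.2  94.3] F [ 0.2  0.5 -0.1] w 44.9
```

View pics/w11.png

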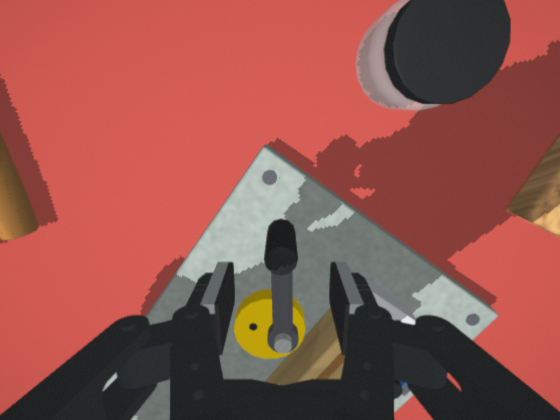

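View pics/side11.png

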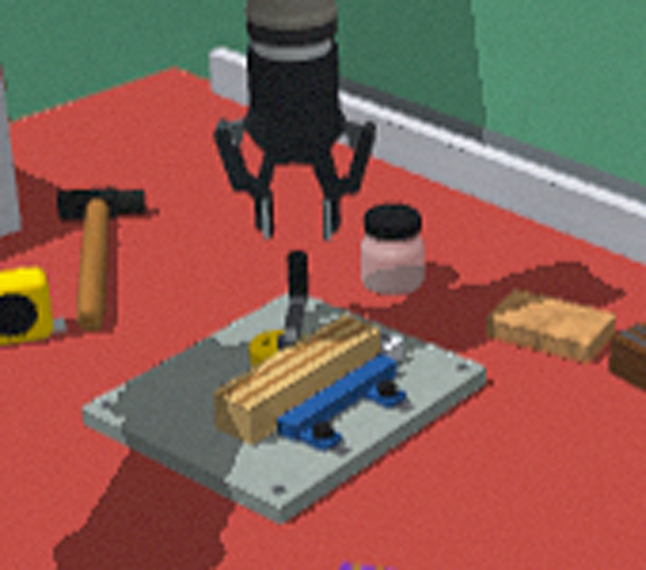

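The wrist view shows the handle between the fingers, arm toward the hub, and the side view agrees. Descending round the handle and closing to a loose cage.

Call:
jog_arm(motion=[[-0.016,0,0,20,-0.8,-1.2,45],[-0.016,0,0,38,-0.8,-1.2,45],[-0.016,0,0,46,-0.8,-1.2,45],[-0.016,0,0,46,-0.8,-1.2,45],[-0.016,0,0,46,-0.8,-1.2,30],[-0.016,0,0,46,-0.8,-1.2,22],[-0.016,0,0,46,-0.8,-1.2,22],[-0.016,0,0,46,-0.8,-1.2,22]], newtons=20)

```text
t: 21.27
tool_pos: [635.2, 197.4, 51.8]
tool_rot: [0.254, 0.661, 0.253, -0.659]
force: [0.3, -0.7, -0.3]
width: 21.8
```

```bash
cat >> h.py <<'E'
def swing(angles,r=80,z=48):
    s=state(); w,x,y,zq=s['tool_rot']; Rc=R.from_quat([x,y,zq,w])
    pj=w2j(s['tool_pos'])-[30,23]; a0=np.arctan2(pj[1],pj[0])-.524
    ph=.524+a0+JIG[2]; F=s['force']
    yt=Rc.apply([0,1,0]); tan=np.array([-np.sin(ph),np.cos(ph),0]); rad=np.array([np.cos(ph),np.sin(ph),0])
    print('t %.2f tcp cam %.3f r %.1f z %.1f  Ftan %.1f Frad %.1f Fz %.1f w %.1f y.tan %.3f yawerr %.3f j7 %.2f j3 %.2f'%(s['t'],a0,np.hypot(*pj),s['tool_pos'][2],F@tan,F@rad,F[2],s['width'],yt@tan,np.arcsin(np.clip(np.sign(yt@tan)*(yt@rad),-1,1)),s['joint_pos'][6],s['joint_pos'][2]))
    for a in angles:
        p,yy=hpos(a,r); sg=np.sign(yt@tan)
        Y=sg*np.array([-np.sin(yy),np.cos(yy),0]); X=np.array([0,0,-1.]); Rt=R.from_matrix(np.c_[X,Y,np.cross(X,Y)])
        print(round(a,3),((Rc.inv()*Rt).as_rotvec().round(3)+0).tolist(),(Rc.inv().apply(np.array([*p,z])-s['tool_pos']).round(1)+0).tolist())
E
python3 - <<'E'
from h import *
swing(np.arange(.15,.56,.05))
E
```

```text
t 21.27 tcp cam 0.090 r 82.2 z 51.8  Ftan -0.7 Frad -0.2 Fz -0.3 w 21.8 y.tan -1.000 yawerr -0.025 j7 -0.56 j3 1.03
0.15 [-0.035, -0.003, -0.002] [3.7, -4.9, 2.2]
0.2 [-0.085, -0.003, -0.002] [3.7, -8.9, 2.5]
0.25 [-0.135, -0.003, -0.002] [3.7, -12.8, 2.9]
0.3 [-0.185, -0.003, -0.002] [3.7, -16.8, 3.5]
0.35 [-0.235, -0.003, -0.002] [3.7, -20.7, 4.4]
0.4 [-0.285, -0.003, -0.002] [3.7, -24.6, 5.4]
0.45 [-0.335, -0.003, -0.002] [3.7, -28.4, 6.6]
0.5 [-0.385, -0.003, -0.002] [3.7, -32.1, 8.0]
0.55 [-0.435, -0.003, -0.003] [3.7, -35.8, 9.6]
```

Call:
jog_arm(motion=[[-0.035,0,0,2,-5,2,22],[-0.085,0,0,2,-9,2.5,22],[-0.135,0,0,2,-13,3,22],[-0.185,0,0,2,-17,3.5,22],[-0.235,0,0,2,-21,4.4,22],[-0.285,0,0,2,-25,5.4,22],[-0.335,0,0,2,-28.5,6.6,22],[-0.385,0,0,2,-32,8,22]])

```text
t: 21.93
tool_pos: [609.0, 215.4, 50.5]
tool_rot: [0.377, 0.601, 0.374, -0.597]
force: [1.6, -0.1, -1.0]
width: 22.1
```

Run:
```python
from h import *
swing(np.arange(.55,.96,.05))
im=get_image('wrist'); cv2.imwrite('pics/w12.png',im[:,:,::-1])
```

```text
t 21.93 tcp cam 0.483 r 80.1 z 50.5  Ftan -1.5 Frad 0.7 Fz -1.0 w 22.1 y.tan -1.000 yawerr -0.019 j7 -0.25 j3 0.96
0.55 [-0.048, -0.003, -0.006] [2.5, -5.4, 0.2]
0.6 [-0.098, -0.003, -0.006] [2.4, -9.4, 0.5]
0.65 [-0.148, -0.003, -0.006] [2.4, -13.3, 0.9]
0.7 [-0.198, -0.002, -0.006] [2.4, -17.3, 1.6]
0.75 [-0.248, -0.002, -0.006] [2.4, -21.2, 2.5]
0.8 [-0.298, -0.002, -0.006] [2.3, -25.0, 3.6]
0.85 [-0.348, -0.002, -0.007] [2.3, -28.8, 4.9]
0.9 [-0.398, -0.002, -0.007] [2.3, -32.6, 6.3]
0.95 [-0.448, -0.002, -0.007] [2.2, -36.2, 8.0]
```

View pics/w12.png

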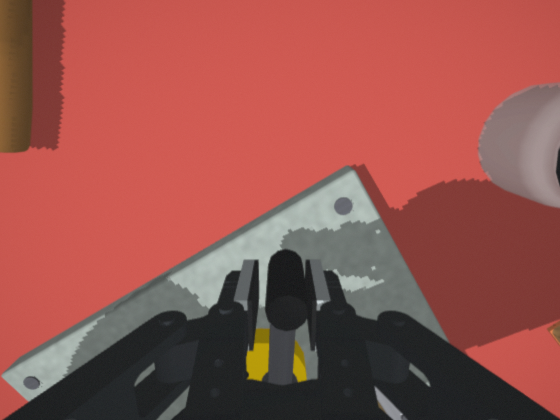

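The handle stays caged and follows, with only free friction (about 2 N). Continuing.

Call:
jog_arm(motion=[[-0.048,0,0,1,-5.4,0.2,22],[-0.098,0,0,1,-9.4,0.5,22],[-0.148,0,0,1,-13.3,0.9,22],[-0.198,0,0,1,-17.3,1.6,22],[-0.248,0,0,1,-21.2,2.5,22],[-0.298,0,0,1,-25,3.6,22],[-0.348,0,0,1,-28.8,4.9,22],[-0.398,0,0,1,-32.6,6.3,22]])

```text
t: 22.65
tool_pos: [577.6, 224.0, 50.3]
tool_rot: [0.489, 0.515, 0.485, -0.51]
force: [2.1, -0.4, 0.4]
width: 21.8
```

Run:
```python
from h import *
swing(np.arange(.92,1.25,.04))
```

```text
t 22.65 tcp cam 0.891 r 80.1 z 50.3  Ftan -2.1 Frad -0.2 Fz 0.4 w 21.8 y.tan -1.000 yawerr -0.011 j7 0.07 j3 0.88
0.92 [-0.017, -0.001, -0.009] [2.3, -2.3, 0.1]
0.96 [-0.057, -0.001, -0.009] [2.3, -5.5, 0.3]
1.0 [-0.097, -0.001, -0.009] [2.3, -8.7, 0.5]
1.04 [-0.137, -0.001, -0.009] [2.2, -11.9, 0.9]
1.08 [-0.177, 0.0, -0.009] [2.2, -15.0, 1.4]
1.12 [-0.217, 0.0, -0.009] [2.2, -18.2, 2.0]
1.16 [-0.257, 0.0, -0.009] [2.1, -21.3, 2.8]
1.2 [-0.297, 0.0, -0.009] [2.1, -24.4, 3.6]
1.24 [-0.337, 0.0, -0.009] [2.1, -27.4, 4.6]
```

Call:
jog_arm(motion=[[-0.057,0,0,1,-5.5,0.3,22],[-0.097,0,0,1,-8.7,0.5,22],[-0.137,0,0,1,-11.9,0.9,22],[-0.177,0,0,1,-15,1.4,22],[-0.217,0,0,1,-18.2,2,22],[-0.257,0,0,1,-21.3,2.8,22],[-0.277,0,0,1,-23,3.2,22],[-0.277,0,0,1,-23,3.2,22]])

```text
t: 23.32
tool_pos: [555.5, 222.1, 50.1]
tool_rot: [0.556, 0.443, 0.55, -0.437]
force: [1.8, 0.5, 2.0]
width: 21.9
```

Run:
```python
from h import *
swing(np.arange(1.2,1.45,.03))
im=get_image('wrist'); cv2.imwrite('pics/w13.png',im[:,:,::-1])
im=get_image('top'); a,b,c,d=(190,140,330,290)
cv2.imwrite(f'pics/top13.png',cv2.resize(im[b:d,a:c,::-1],None,fx=3.8,fy=3.8,interpolation=cv2.INTER_CUBIC))
```

```text
t 23.32 tcp cam 1.170 r 80.0 z 50.1  Ftan -1.9 Frad 0.1 Fz 2.0 w 21.9 y.tan -1.000 yawerr -0.009 j7 0.29 j3 0.82
1.2 [-0.021, 0.001, -0.011] [2.0, -2.5, 0.0]
1.23 [-0.051, 0.001, -0.011] [2.0, -4.9, 0.1]
1.26 [-0.081, 0.001, -0.011] [2.0, -7.2, 0.2]
1.29 [-0.111, 0.001, -0.011] [2.0, -9.6, 0.5]
1.32 [-0.141, 0.001, -0.011] [1.9, -12.0, 0.8]
1.35 [-0.171, 0.002, -0.011] [1.9, -14.4, 1.1]
1.38 [-0.201, 0.002, -0.011] [1.9, -16.7, 1.6]
1.41 [-0.231, 0.002, -0.011] [1.8, -19.1, 2.1]
1.44 [-0.261, 0.002, -0.011] [1.8, -21.4, 2.7]
```

View pics/w13.png

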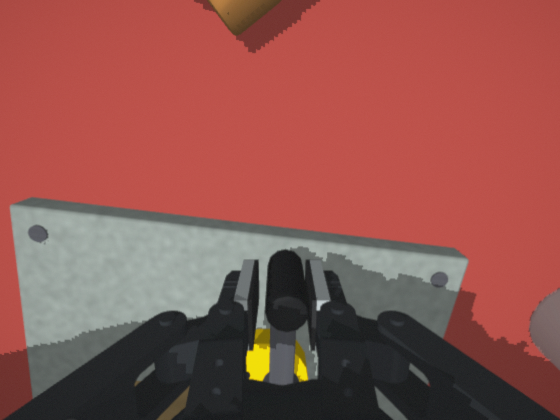

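View pics/top13.png

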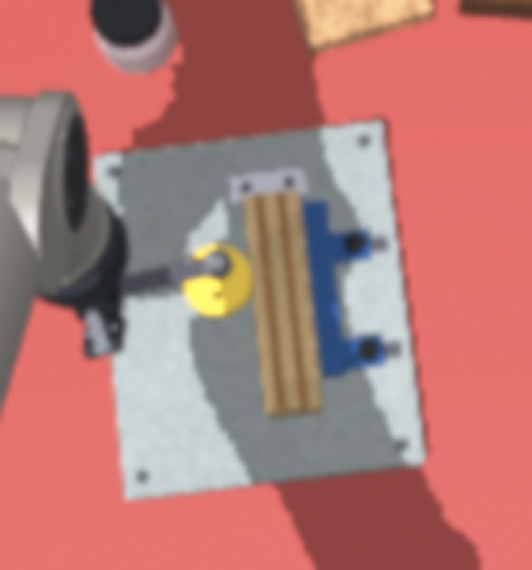

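The lobe is near the batten, which lies along the fence and against the stop. Now small steps, watching the force (Fx is about the tangential force here).

Call:
jog_arm(motion=[[-0.02,0,0,0,-2,0,22],[-0.04,0,0,0,-4,0.1,22],[-0.06,0,0,0,-5.5,0.2,22],[-0.06,0,0,0,-5.5,0.2,22]])

```text
t: 23.75
tool_pos: [549.8, 220.7, 49.8]
tool_rot: [0.569, 0.426, 0.564, -0.421]
force: [0.8, 0.5, 1.2]
width: 22.2
```

Call:
jog_arm(motion=[[-0.02,0,0,0,-2,0.1,22],[-0.03,0,0,0,-3,0.1,22],[-0.03,0,0,0,-3,0.1,22]])

```text
t: 24.0
tool_pos: [546.6, 219.8, 49.7]
tool_rot: [0.575, 0.417, 0.57, -0.412]
force: [2.1, 0.5, 0.5]
width: 22.0
```

Run:
```python
from h import *
swing([])
```

```text
t 24.00 tcp cam 1.285 r 80.2 z 49.7  Ftan -2.1 Frad -0.2 Fz 0.5 w 22.0 y.tan -1.000 yawerr 0.015 j7 0.37 j3 0.81
```

Call:
jog_arm(motion=[[-0.02,0,0,0,-1,0,22],[-0.03,0,0,0,-2,0.1,22],[-0.03,0,0,0,-2,0.1,22]])

```text
t: 24.25
tool_pos: [544.5, 219.0, 49.7]
tool_rot: [0.581, 0.409, 0.577, -0.403]
force: [1.1, 0.6, 1.2]
width: 21.9
```

Call:
jog_arm(motion=[[-0.02,0,0,0,-1,0,22],[-0.03,0,0,0,-2,0.1,22],[-0.03,0,0,0,-2,0.1,22]])

```text
t: 24.5
tool_pos: [542.4, 218.1, 49.7]
tool_rot: [0.587, 0.4, 0.583, -0.395]
force: [0.8, 1.0, 1.3]
width: 22.3
```

Call:
jog_arm(motion=[[-0.02,0,0,0,-1,0,22],[-0.03,0,0,0,-2,0.1,22],[-0.03,0,0,0,-2,0.1,22]])

```text
t: 24.75
tool_pos: [540.4, 217.3, 49.7]
tool_rot: [0.593, 0.391, 0.589, -0.386]
force: [1.9, 1.1, 0.1]
width: 22.2
```

Run:
```python
from h import *
swing([])
```

```text
t 24.75 tcp cam 1.369 r 80.1 z 49.7  Ftan -2.2 Frad 0.2 Fz 0.1 w 22.2 y.tan -1.000 yawerr 0.007 j7 0.44 j3 0.79
```

Still free at about 1.34 (TCP 1.37, less roughly 0.025 of slack). Continuing.

Call:
jog_arm(motion=[[-0.02,0,0,0,-1,0,22],[-0.025,0,0,0,-2,0.1,22],[-0.025,0,0,0,-2,0.1,22]])

```text
t: 25.0
tool_pos: [538.8, 216.5, 49.7]
tool_rot: [0.598, 0.383, 0.594, -0.378]
force: [4.1, 0.2, 0.3]
width: 22.4
```

Call:
jog_arm(motion=[[-0.02,0,0,0,-1,0,22],[-0.025,0,0,0,-2,0.1,22],[-0.025,0,0,0,-2,0.1,22]])

```text
t: 25.25
tool_pos: [537.3, 215.7, 49.8]
tool_rot: [0.603, 0.376, 0.598, -0.37]
force: [5.2, 2.2, -2.4]
width: 22.0
```

Run:
```python
from h import *
swing([])
```

```text
t 25.25 tcp cam 1.411 r 80.0 z 49.8  Ftan -5.6 Frad -0.3 Fz -2.4 w 22.0 y.tan -1.000 yawerr -0.001 j7 0.49 j3 0.78
```

Bearing began at about TCP 1.375. Ftan is now 5.6 N, so by both angle and force I estimate about 9 N of squeeze. About 0.045 rad more is needed.

Call:
jog_arm(motion=[[-0.015,0,0,0,-1,0,22],[-0.025,0,0,0,-2,0.1,22],[-0.025,0,0,0,-2,0.1,22],[-0.025,0,0,0,-2,0.1,22]])

```text
t: 25.58
tool_pos: [536.3, 215.0, 49.8]
tool_rot: [0.609, 0.369, 0.602, -0.362]
force: [5.7, 2.0, -2.5]
width: 22.4
```

Run:
```python
from h import *
swing([])
```

```text
t 25.58 tcp cam 1.427 r 79.8 z 49.8  Ftan -6.0 Frad -0.8 Fz -2.5 w 22.4 y.tan -1.000 yawerr -0.011 j7 0.51 j3 0.77
```

Call:
jog_arm(motion=[[-0.01,0,0,0,-1,0,22],[-0.015,0,0,0,-2,0.1,22],[-0.015,0,0,0,-2,0.1,22],[-0.015,0,0,0,-2,0.1,22]])

```text
t: 25.92
tool_pos: [535.5, 214.6, 49.8]
tool_rot: [0.612, 0.365, 0.604, -0.357]
force: [6.3, 2.9, -2.8]
width: 22.0
```

Run:
```python
from h import *
swing([])
```

```text
t 25.92 tcp cam 1.438 r 79.8 z 49.8  Ftan -6.9 Frad -0.4 Fz -2.8 w 22.0 y.tan -1.000 yawerr -0.015 j7 0.52 j3 0.77
```

Slope and angle agree on low knob friction (about 0.3 N/N), so the squeeze is about 16 N now. A little more.

Call:
jog_arm(motion=[[-0.01,0,0,0,-1,0,22],[-0.01,0,0,0,-2,0.1,22],[-0.01,0,0,0,-2.8,0.1,22],[-0.01,0,0,0,-2.8,0.1,22],[-0.01,0,0,0,-2.8,0.1,22]])

```text
t: 26.33
tool_pos: [534.4, 214.0, 49.8]
tool_rot: [0.615, 0.362, 0.605, -0.353]
force: [6.9, 3.2, -4.9]
width: 21.9
```

Run:
```python
from h import *
swing([])
im=get_image('top'); a,b,c,d=(190,140,330,290)
cv2.imwrite(f'pics/top14.png',cv2.resize(im[b:d,a:c,::-1],None,fx=3.8,fy=3.8,interpolation=cv2.INTER_CUBIC))
swing([])
```

```text
t 26.33 tcp cam 1.454 r 79.8 z 49.8  Ftan -7.6 Frad -0.6 Fz -4.9 w 21.9 y.tan -1.000 yawerr -0.010 j7 0.53 j3 0.77
t 26.38 tcp cam 1.454 r 79.8 z 49.8  Ftan -7.8 Frad -0.8 Fz -4.4 w 22.2 y.tan -1.000 yawerr -0.010 j7 0.53 j3 0.77
```

View pics/top14.png

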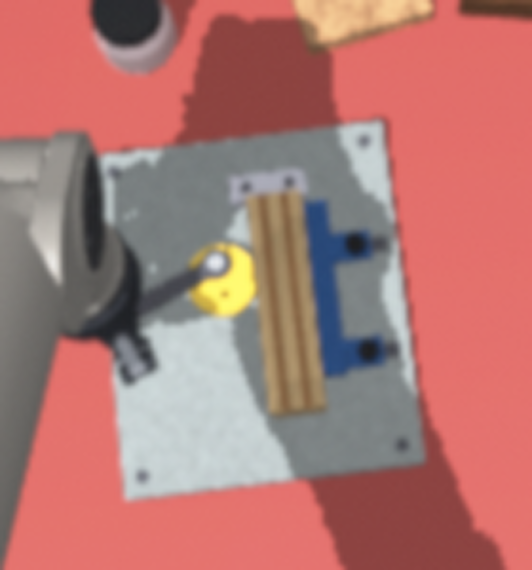

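The estimates run from 10 to 20 N depending on friction, so a little more puts every case comfortably in the window.

Call:
jog_arm(motion=[[-0.01,0,0,0,-1,0,22],[-0.01,0,0,0,-2,0.1,22],[-0.01,0,0,0,-2.8,0.1,22],[-0.01,0,0,0,-2.8,0.1,22],[-0.01,0,0,0,-2.8,0.1,22]])

```text
t: 26.8
tool_pos: [533.8, 213.7, 49.9]
tool_rot: [0.618, 0.36, 0.606, -0.349]
force: [7.9, 3.0, -5.4]
width: 21.9
```

Run:
```python
from h import *
swing([]);get_image('side');swing([])
```

```text
t 26.80 tcp cam 1.462 r 79.8 z 49.9  Ftan -8.4 Frad -1.3 Fz -5.4 w 21.9 y.tan -1.000 yawerr -0.012 j7 0.54 j3 0.76
t 26.85 tcp cam 1.462 r 79.8 z 49.9  Ftan -8.5 Frad -1.9 Fz -5.0 w 21.9 y.tan -1.000 yawerr -0.012 j7 0.54 j3 0.76
```

Call:
jog_arm(motion=[[-0.01,0,0,0,-1,0,22],[-0.01,0,0,0,-2.5,0.1,22],[-0.01,0,0,0,-3.5,0.1,22],[-0.01,0,0,0,-3.5,0.1,22],[-0.01,0,0,0,-3.5,0.1,22]])

```text
t: 27.27
tool_pos: [533.0, 213.3, 50.0]
tool_rot: [0.621, 0.358, 0.607, -0.344]
force: [9.1, 3.2, -6.3]
width: 22.1
```

Run:
```python
from h import *
swing([])
```

```text
t 27.27 tcp cam 1.474 r 79.8 z 50.0  Ftan -9.4 Frad -1.8 Fz -6.3 w 22.1 y.tan -1.000 yawerr -0.011 j7 0.55 j3 0.76
```

The force estimate is now 13 to 24 N and the angle estimate about 22 to 25 N, well inside the window. Letting go.

Call:
jog_arm(motion=[[0,0,0,0,0.5,0,22],[0,0,0,0,1,0,26],[0,0,0,0,1,0,36],[0,0,0,0,1,0,44],[0,0,0,0,1,0,45],[0,0,0,0,1,0,45]])

```text
t: 27.77
tool_pos: [533.2, 213.5, 49.8]
tool_rot: [0.62, 0.358, 0.607, -0.344]
force: [0.5, -0.8, -0.7]
width: 45.0
```

Call:
jog_arm(motion=[[0,0,0,-15,0,0,45],[0,0,0,-40,0,0,45],[0,0,0,-75,0,0,45],[0,0,0,-110,0,0,45],[0,0,0,-150,0,0,45],[0,0,0,-190,0,0,45],[0,0,0,-200,0,0,45],[0,0,0,-200,0,0,45]])

```text
t: 28.43
tool_pos: [530.0, 212.4, 253.4]
tool_rot: [0.621, 0.36, 0.606, -0.342]
force: [0.5, 0.1, -0.5]
width: 45.1
```

Run:
```python
from h import *
get_image('side');get_image('side')
swing([])
ci=camera_info('wrist'); im=get_image('wrist'); cv2.imwrite('pics/w15.png',im[:,:,::-1])
h=tip_of('handle','wrist')
if h:
    q=w2j(ray(ci,[h[0]['at']],81)[0])-[30,23]; print('wrist cam angle',np.arctan2(q[1],q[0])-.524,np.hypot(*q),h[0]['p'])
for n in('top','side'):
    im=get_image(n); cv2.imwrite(f'pics/{n}15.png',im[:,:,::-1]); c=camera_info(n)
    h=tip_of('handle',n)
    if h:
        q=w2j(ray(c,[h[0]['at']],81)[0])-[30,23]; print(n,'cam angle',np.arctan2(q[1],q[0])-.524,np.hypot(*q),h[0]['p'])
im=cv2.imread('pics/top15.png')[140:290,190:330]; im2=cv2.imread('pics/side15.png')[140:290,180:320]
cv2.imwrite('pics/z15.png',cv2.resize(np.hstack([im,im2]),None,fx=2.8,fy=2.8,interpolation=cv2.INTER_CUBIC))
```

```text
t 28.53 tcp cam 1.540 r 81.9 z 249.2  Ftan 0.9 Frad -0.2 Fz -0.2 w 44.9 y.tan -0.998 yawerr 0.055 j7 0.36 j3 0.96
wrist cam angle 1.452308717830815 80.14027417326544 0.75
top cam angle 1.4852604119947208 82.28476343555245 0.55
side cam angle 1.3362935847241735 83.99844805464525 0.66
```

View pics/z15.png

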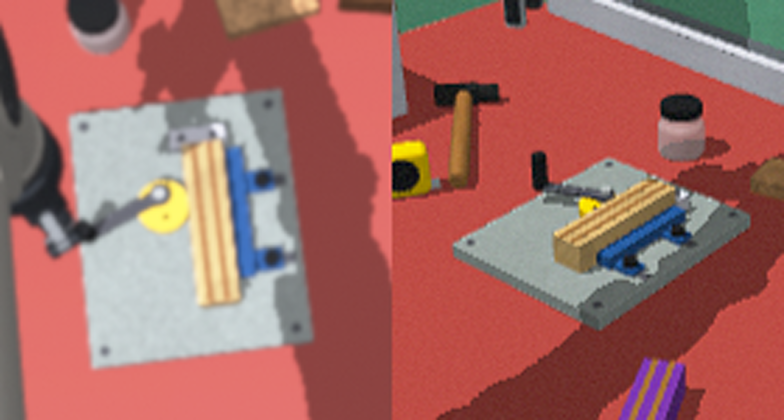

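View pics/w15.png

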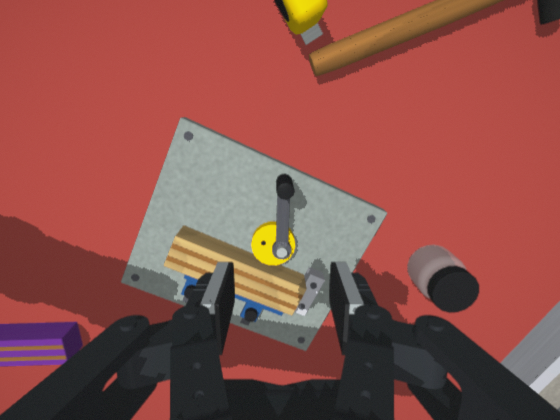

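The batten lies flat along the fence against the stop with the lobe on it, and the gripper is clear. The wrist-measured handle angle of 1.452 agrees with my tracking. One last fit of the batten in the jig frame:

Run:
```python
from h import *
ci=camera_info('wrist'); im=get_image('wrist')
m=jigmask(im,ci,JIG); f,e=fitbox({'w':(ci,m.astype(np.float32))},JIG.copy(),(260,220,0,18)); print('jig',f.round(3),round(e,4))
hsv=cv2.cvtColor(im,cv2.COLOR_RGB2HSV); wood=(hsv[...,0]>10)&(hsv[...,0]<27)&(hsv[...,1]>50)
x0=[*j2w([-5,-23]),JIG[2]]
h=cv2.convexHull(proj(ci,box(*x0,185,50,0,54)).astype(np.int32)); R0=cv2.fillConvexPoly(np.zeros((420,560),np.uint8),h,1)
yel=(hsv[...,0]>22)&(hsv[...,1]>200)
m=cv2.morphologyEx(cv2.morphologyEx((wood&~yel).astype(np.uint8)*R0,cv2.MORPH_OPEN,np.ones((3,3))),cv2.MORPH_CLOSE,np.ones((5,5)))
b,e=fitbox({'w':(ci,m.astype(np.float32))},x0,(160,40,18,54)); print('batten in jig',w2j(b,f).round(1),(b[2]-f[2]).round(3),round(e,3),state()['force'].round(1))
```

```text
jig [5.45609e+02 1.18584e+02 9.50000e-02] 0.0319
batten in jig [ -5.3 -24.2] 0.003 0.169 [-0.4  0.2 -0.4]
```

Batten at jig x -5.3 (touching is -5), y -24.2, yaw 0.003 rad, all within tolerance. Handing in.

```bash
python3 -c "
from bench import *
print(sign_off())"
```

```text
the job is handed in; nothing more can be done
None
```

The job is handed in: the batten is in the channel against the stop, and the eccentric pinches it against the fence. The handing-in gave no verdict, and the squeeze could only be estimated, not measured.

**What I did:** I gripped the batten by its rear end, laid it flat in the channel and started sliding it forward. That first slide stopped about 5 mm short, most likely because a finger touched the end of the fence (about 6 N). I let go and pushed the batten home from behind with closed fingers, at about 5 N. Then I swung the handle to about 1.45 rad, with the fingers loosely round it, and withdrew.

**Last checks:**
- **Batten position:** jig x -5.3 mm (touching is -5), y -24.2 mm, angle error 0.003 rad. This fit was a rough one because the fingers hid part of the batten, but the top and side views agree with it.
- **Handle angle:** the wrist camera gave 1.452 rad, which matches the angle I tracked while turning. The top view agreed roughly (1.485). The side view gave 1.34, but both of those put the handle 2 to 4 mm too far from its pivot, so I relied on the wrist view.
- **Squeeze:** about 22 to 25 N going by the angle turned past first contact, and 13 to 24 N going by the 9.4 N push on the handle. Both are inside 10 to 45 N.
- **Everything else:** the wrist force was back to zero and the gripper was about 200 mm clear. The arm came near none of the bystanders; I did not re-measure their positions.

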